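# Make up the load-bank kit and the RF kit

### The arm

A 7-joint arm with a two-finger parallel gripper is mounted at the origin on a cart in front of the work surface, level with it; the furniture and walls round the work are solid. World frame = base frame: x ahead of the robot, y to its left, z up, the work surface at z = 0. Lengths are in m, angles in rad, forces in N, time in s.
With the tool pointing down it reaches from about 0.35 to 0.9 m from the base axis. Payload 8.1 kg.
Tool frame: the origin (TCP) lies on the centre line of the jaws, within the pads' length; the fingertips stand 14 mm ahead of it and the grasp point (between the pads) lies 5 mm behind it; z points along the fingers, y is the direction in which the jaws open and shut (so a half turn about z gives the same grasp; the last joint's range is limited). The gripper opens to 92 mm and grips with 3 to 60 N. Pads are 19 mm wide; open, the fingers measure 130 mm over their backs; the gripper's body (75 mm by 190 mm) begins 47 mm behind the grasp point.
Start: joints at [-1.231, 0.434, 0.025, 1.573, -0.012, 1.134, -0.075], TCP at [0.268, 0.565, 0.241] pointing down, gripper open.
Joint ranges: [-2.62, 2.62], [-0.44, 2.09], [-1.27, 1.32], [0.08, 2.57], [-1.32, 4.46], [0.12, 2], [-2.74, 2.74]. Speed limits (rad/s): [2.22, 2.22, 3.01, 3.01, 3.14, 3.14, 3.14].

### API

Orientations are given as a rotation vector (axis times angle).
In Python, from cell import arm, optics gives the robot as it stands.
- The arm moves only by the shell command python3 -m creep 'ROWS' [FORCE]. ROWS is JSON, a list of rows, each an object with "translation": the shift along the tool's x, y, z in m, a list of three; "rot": the turn, a rotation vector about the tool's x, y, z in degrees, a list of three; "jaw": the finger opening in m, from 0 to 0.0918. In form: [{"translation": [x, y, z], "rot": [wx, wy, wz], "jaw": jaw}, ...]. A call has 1 to 12 rows; each row shifts and turns the commanded pose from where the row before left it, along the tool's axes as they then stand; what a row does not reach is not made up. A row lasts 1/12 s, in which the tool goes at most 41.7 mm and 7.16 degrees, less where a joint would pass 70% of its speed; a pose out of reach is approached as far as the arm can. A call is refused whole if a number of a shift passes 0.0417 or a number of a turn 7.16, either way. A call with a gripper value outside its range is refused whole. The fingers move at their own pace and stop on an object; FORCE is the grip in N (left out, the last holds). Time passes only in rows, so rows that do not move let the fingers close. It gives the time, the measured TCP pose, the force and the opening at its end, in the units of the state.
- arm.observe(): the state, without advancing time (a new reading comes with each control period).
- optics.get_image(name): name is "side" or "top" or "wrist"; returns the picture (420x560x3 uint8, red, green, blue); there is no depth.
- optics.camera_info(name): a dict with "fx", "fy", "cx", "cy" (pixels), "R" (3x3) and "t" (3): a world point X has camera coordinates R X + t. Camera axes: x right, y down, z forward; pixel columns grow to the right and rows downward; lengths in m; the calibration is good to about 2 mm. The wrist camera is an equidistant fisheye: a pixel r from the principal point sees the ray r / f radians off the axis. A picture is of the moment at which its call begins: read the wrist's pose just before it. camera_info takes no time and is no camera call; for the wrist camera it gives the pose at the moment of the call.
- arm.sign_off(): hands the job in, once; it reports no verdict.
Trained networks look in the newest picture that a camera, given by its name, has taken for a name from the list of things; names that differ only in an ending like _2 or _b are one class to them, and where a whole thing is asked for, a point or a joint stands for the part that bears it (a point fixed in the world has none). Each returns a list of dicts, best first, with "score" (0 to 1); they miss things now and then, are a little off and sometimes report something else, mostly with a low value. They report only what shows in the picture. A call takes as long as a camera call. They do not tell look-alikes from the thing itself.
- optics.boxes_of(camera, thing): "location" ([column, row] in pixels, amid what is visible of it).
- optics.pinpoint(camera, thing): "location" ([column, row] in pixels: a listed point, or the origin of a listed thing).
The state is a dict: "clock": time; "joints": joint angles; "dq": joint speeds; "joint_efforts": joint torques, N m; "position": TCP position; "ee_rot": TCP orientation; "force": force on the tool from outside, world axes, zero at the start; "ft_torque": the same for the moment, N m; "width": opening from 0.0 (shut) to 1.0 (fully open).
Only numpy, scipy, OpenCV 4.12 (cv2) and the standard library are available. Lean on these libraries where they do the work, as an engineer would, in place of code of your own. Each camera call takes 0.05 s, during which the arm holds its last target.

### The job

Make up two kits from the stock on the bench: into the wide tray with three pockets put the 40 mm fan, the gold power resistor and the four-way terminal strip, and into the tray with two pockets put the small amplifier board and the black finned attenuator. Seat every part fully down in the pocket cut for its shape, the amplifier board with its gold connector out through the gap in the end stop, and leave the ferrite clamp, the flux tin and the solder reel lying where they are.

Things in the scene. Friction and masses are not known exactly. Their poses are not given: they have to be found in the camera images.
- load_tray: Wide kit tray, fixed: aluminium pan 126 (x) x 180 (y) mm, rim 10 mm high, grey sheet top at z 8 mm. Origin under its centre at bench level, x away from robot, y left. Three pockets 5 mm deep, floor at z 3 mm; centre (x, y) and size x by y in mm: fan (0, 50) 50x50; power resistor, the narrow nearer one, (-30, -37) 24x74; terminal strip (30, -37) 30x58.
- rf_tray: Smaller kit tray, fixed: pan 146 (x) x 116 (y) mm, rim 10 high, sheet top z 8, origin under centre, x away from robot. Board pocket: centre (-36, 5), 50x70, floor z 3; 7 mm high end stops at y 40..45 and -35..-30, the latter with a 16 mm gap for the connector; seated board origin (-36, 0). Attenuator trough: centre (34, 0), 26x87, floor z 3; seated axis at z 19.
- amplifier_board: Small blue circuit board, 42 (x) x 72 (y) x 15 mm, origin centre of underside. Board x -21..21, y -26..36, z 3..5 on a 26 mm wide foot; gold connector, 6 mm thick, sticks out at the -y end (y -36..-26, axis z 8). Grip the white shield can along x: x -10..10, y -14..12, z 5..11. Two capacitors 15 mm high at y 21..29.
- fan: Black square axial fan, 40 x 40 x 10 mm, lying flat; origin at the centre of its underside. Grip across two flat sides, near the top.
- power_resistor: Gold aluminium-clad power resistor, 64 mm long over its leads (y), origin at the centre of its underside: foot 16 (x) x 50 (y) x 4 mm, finned body 14 (x) x 40 (y) reaching 16 mm high; grip the body along x. Either way round is right.
- terminal_strip: White four-way terminal strip, 22 (x) x 48 (y) x 18 mm, origin at the centre of its underside: foot 22 mm wide and 5 mm high, above it four blocks 18 mm wide (x) to 16 mm; grip the blocks along x. Either way round is right.
- attenuator_mid (a point): Middle of the axis of the black finned attenuator with silver ends, a round body 32 mm in diameter and 77 mm long, lying on its side; its axis is y and lies 16 mm above what it rests on. It can roll about y, so the x and z axes may turn. Grip across the diameter. Either way round is right.
- ferrite_clamp: Black clip-on ferrite block, 20 x 32 x 18 mm, origin at the centre of its underside. Not part of a kit: leave it.
- flux_tin: Round tin with a yellow lid, 41 mm in diameter, 22 mm high, origin at the centre of its underside. Not part of a kit: leave it.
- solder_reel: Reel of solder with green flanges standing on a flange, 60 mm in diameter, 29 mm high, origin at the centre of its underside. Not part of a kit: leave it.
Things that resemble listed ones, but are neither listed nor needed, are in the scene too. Leave any green look-alike of the part that bears attenuator_mid alone.

How it is judged:
By the outcome, as a careful person would: the job done as asked, in the order asked, and still so for the second after the job is handed in, with the robot touching nothing.
It also fails if it takes over 99 s, if anything falls off the work surface, if the arm or the gripper's body presses on something with over 40 N, if the wrist force passes 120 N, or if a joint passes its speed limit or range.

## Working session

There is one attempt and no reset: what is moved stays moved. The work goes in short steps, Python scripts to look and compute and a shell command to move; the robot and the scene stay as the last step left them, time stands still between calls to the robot, and variables do not carry over. Pictures are saved under pics/ and viewed, and the job is handed in when it is done.

```bash
ls; mkdir -p pics; python3 - <<'E'
from cell import arm, optics
import cv2
print(arm.observe())
for n in ["side","top","wrist"]:
    print(n,optics.camera_info(n))
    cv2.imwrite(f"pics/a_{n}.png",cv2.cvtColor(optics.get_image(n),cv2.COLOR_RGB2BGR))
E
```

```text
pics
{'clock': 0.0, 'joints': array([-1.23060412,  0.43520525,  0.02496396,  1.57407967, -0.01158165,
        1.13398184, -0.07507161]), 'dq': array([ 5.73399821e-04, -2.28309685e-04, -4.32222160e-04, -4.08338791e-04,
        4.29708231e-05, -6.37438836e-04,  2.95369473e-04]), 'joint_efforts': array([-3.73421528e-06, -6.67860532e+01,  9.85428281e-01, -3.14449847e+01,
       -6.04073494e-02,  4.30271379e-02,  1.64931871e-04]), 'position': array([0.26763611, 0.56427152, 0.2399626 ]), 'ee_rot': array([-6.89865843e-01, -3.06472089e+00,  2.38449542e-03]), 'force': array([-0.03428448,  0.18784981, -0.53034925]), 'ft_torque': array([ 0.03629488, -0.05816685, -0.07854146]), 'width': 1.002424005420861}
side {'fx': 414.4744018284162, 'fy': 414.4744018284162, 'cx': 283.8308510883123, 'cy': 212.44275314973052, 'R': array([[ 0.97646392, -0.21436853,  0.02375591],
       [-0.11411449, -0.6069579 , -0.78649856],
       [ 0.18301938,  0.76527657, -0.61713505]]), 't': array([-0.46126381,  0.23529646,  0.64606817])}
top {'fx': 396.1477669286855, 'fy': 396.1477669286855, 'cx': 282.2151749171876, 'cy': 205.56573094125508, 'R': array([[-8.43699893e-04, -9.99540317e-01,  3.03058069e-02],
       [-9.90691975e-01, -3.28977122e-03, -1.36083019e-01],
       [ 1.36120163e-01, -3.01385329e-02, -9.90233796e-01]]), 't': array([0.21123674, 0.53958226, 0.8261176 ])}
wrist {'fx': 325.19226210127806, 'fy': 325.19226210127806, 'cx': 279.91301713047284, 'cy': 212.9683108790751, 'R': array([[ 4.27603414e-01,  9.03966249e-01, -5.84138234e-04],
       [ 8.60821106e-01, -4.06997032e-01,  3.05516675e-01],
       [ 2.75939020e-01, -1.31142812e-01, -9.52186547e-01]]), 't': array([-0.62497328, -0.03836371,  0.39108882])}
```

View pics/a_top.png

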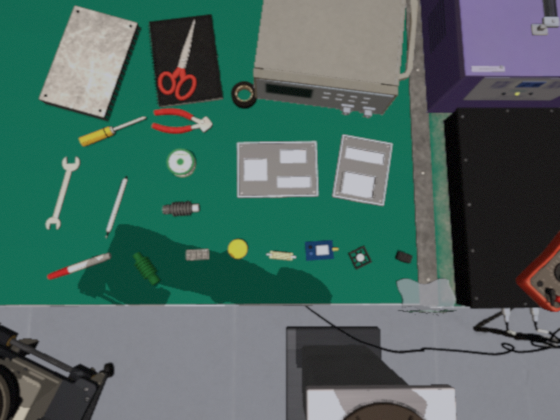

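View pics/a_side.png

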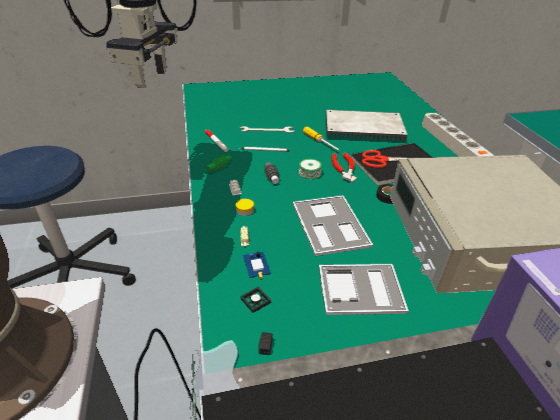

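View pics/a_wrist.png

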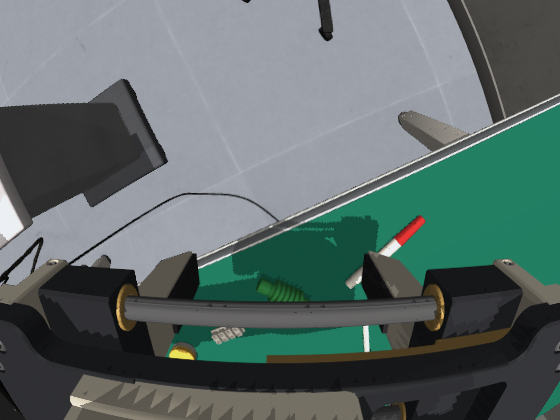

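```bash
cat > h.py <<'E'
from cell import arm, optics
import numpy as np, cv2
from scipy.spatial.transform import Rotation as Ro
from scipy.optimize import least_squares
def ray(info,uv,fish=False):
    x=(uv[0]-info['cx'])/info['fx']; y=(uv[1]-info['cy'])/info['fy']
    if fish:
        r=np.hypot(x,y); d=np.array([np.sin(r)*x/max(r,1e-9),np.sin(r)*y/max(r,1e-9),np.cos(r)])
    else: d=np.array([x,y,1.])
    R=np.array(info['R']); t=np.array(info['t'])
    d=R.T@d; return -R.T@t, d/np.linalg.norm(d)
def onz(info,uv,z,fish=False):
    c,d=ray(info,uv,fish); return c+d*(z-c[2])/d[2]
def tri(rays):
    A=np.zeros((3,3));b=np.zeros(3)
    for c,d in rays:
        P=np.eye(3)-np.outer(d,d);A+=P;b+=P@c
    X=np.linalg.solve(A,b)
    return X,[np.linalg.norm((np.eye(3)-np.outer(d,d))@(X-c)) for c,d in rays]
def proj(info,X,fish=False):
    p=np.array(info['R'])@np.asarray(X)+np.array(info['t'])
    if fish:
        th=np.arctan2(np.hypot(p[0],p[1]),p[2]);n=np.hypot(p[0],p[1])
        q=p[:2]/n*th
    else: q=p[:2]/p[2]
    return np.array([info['cx']+info['fx']*q[0],info['cy']+info['fy']*q[1]])
def snap(cam,name,crop=None,k=1):
    info=optics.camera_info(cam); im=cv2.cvtColor(optics.get_image(cam),cv2.COLOR_RGB2BGR)
    cv2.imwrite('pics/raw_'+name+'.png',im)
    if crop: im=im[crop[1]:crop[3],crop[0]:crop[2]]
    if k!=1: im=cv2.resize(im,None,fx=k,fy=k,interpolation=cv2.INTER_CUBIC)
    cv2.imwrite('pics/'+name+'.png',im); return info
E
python3 - <<'E'
from h import *
s=arm.observe();R=Ro.from_rotvec(s['ee_rot']).as_matrix();print(R.round(3))
it=optics.camera_info('top');is_=optics.camera_info('side');iw=optics.camera_info('wrist')
print('wristcam in tool',R.T@(-iw['R'].T@iw['t']-s['position']))
optics.get_image('top');
for n in ['load_tray','rf_tray','amplifier_board','fan','power_resistor','terminal_strip','attenuator_mid','ferrite_clamp','flux_tin','solder_reel']:
    a=optics.pinpoint('top',n);b=optics.pinpoint('side',n)
    print(n,[(np.round(q['location'],1),round(q['score'],2)) for q in a[:2]],[(np.round(q['location'],1),round(q['score'],2)) for q in b[:2]])
    if a and b:
        X,e=tri([ray(it,a[0]['location']),ray(is_,b[0]['location'])]);print('   ',X.round(4),np.round(e,4))
print(arm.observe()['clock'])
E
python3 -c "
import cv2
im=cv2.imread('pics/a_top.png')
cv2.imwrite('pics/b1.png',cv2.resize(im[220:290,120:420],None,fx=2.66,fy=2.66,interpolation=2))
cv2.imwrite('pics/b2.png',cv2.resize(im[120:220,150:410],None,fx=3,fy=3,interpolation=2))"
```

```text
[[-0.904  0.429 -0.   ]
 [ 0.429  0.904 -0.001]
 [-0.    -0.001 -1.   ]]
wristcam in tool [ 0.08358622  0.00033776 -0.14370784]
load_tray [(array([278.4, 168.4]), 0.83)] [(array([331.2, 224.8]), 0.67)]
    [0.6289 0.2196 0.0033] [0.0001 0.0001]
rf_tray [] [(array([359.6, 287.4]), 0.91)]
amplifier_board [(array([322.5, 249. ]), 0.85), (array([403.4, 256.8]), 0.19)] [(array([256.7, 268.5]), 0.71), (array([245.7, 210.1]), 0.29)]
    [4.453e-01 1.212e-01 1.000e-04] [0.0012 0.0012]
fan [(array([361.1, 260.1]), 0.46)] [(array([256.2, 301.9]), 0.94), (array([240.5, 188.8]), 0.58)]
    [0.4254 0.0357 0.0041] [0.0035 0.0035]
power_resistor [(array([281. , 255.9]), 0.65)] [(array([245.9, 239.3]), 0.66)]
    [ 0.4336  0.2134 -0.0019] [0.0023 0.0023]
terminal_strip [(array([195.2, 254.1]), 0.76), (array([320.5, 248.8]), 0.41)] [(array([237.5, 192.3]), 0.64)]
    [ 0.4387  0.4049 -0.0126] [0.0032 0.0032]
attenuator_mid [(array([179.5, 209.7]), 0.8), (array([145.3, 264. ]), 0.77)] [(array([222. , 159.6]), 0.56), (array([270.5, 173.2]), 0.51)]
    [0.4663 0.4183 0.0857] [0.0563 0.0563]
ferrite_clamp [(array([404.5, 253.3]), 0.69), (array([197.9, 257.3]), 0.52)] [(array([265.2, 344.8]), 0.51)]
    [ 0.4325 -0.0595  0.0093] [0.0043 0.0043]
flux_tin [(array([238.9, 247.2]), 0.71)] [(array([246.9, 213.9]), 0.75)]
    [ 0.4512  0.3076 -0.0081] [0.0005 0.0005]
solder_reel [(array([181.6, 163.6]), 0.78), (array([238.3, 249.2]), 0.41)] [(array([273.4, 169.8]), 0.61), (array([308.7, 174.8]), 0.57)]
    [0.584  0.4315 0.0352] [0.0455 0.0455]
1.2
```

View pics/b1.png

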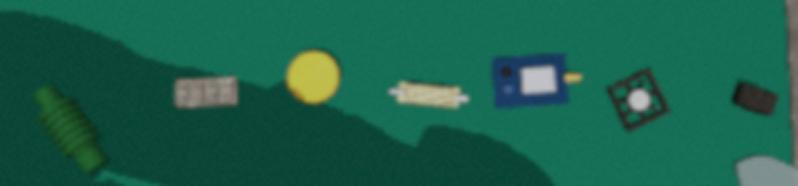

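View pics/b2.png

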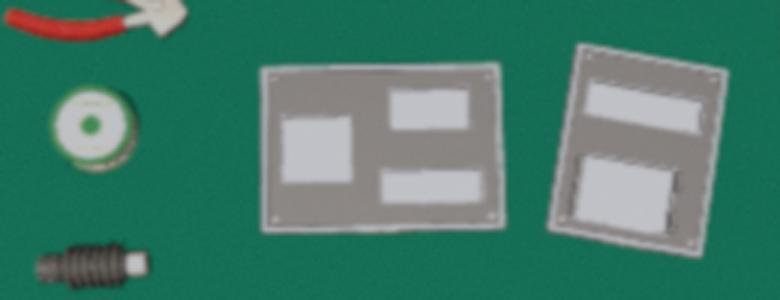

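```bash
cat >> h.py <<'E'
def plan(target,yaw,n=None):
    """yaw = world angle (deg) of tool x. prints rows needed; tool stays down"""
    s=arm.observe();p=s['position'];R=Ro.from_rotvec(s['ee_rot'])
    a=np.radians(yaw);T=np.array([[np.cos(a),np.sin(a),0],[np.sin(a),-np.cos(a),0],[0,0,-1]])
    rv=(R.inv()*Ro.from_matrix(T)).as_rotvec(degrees=True)
    d=np.asarray(target)-p
    print('pos',p.round(4),'yaw',np.degrees(np.arctan2(R.as_matrix()[1,0],R.as_matrix()[0,0])).round(2),'t',round(s['clock'],2),'w',round(s['width'],3),'F',s['force'].round(1))
    print('  world d',d.round(4),' tool-now d',(R.inv().apply(d)).round(4),' tool-final d',(T.T@d).round(4),' rotvec deg',rv.round(2))
E
python3 - <<'E'
from h import *
it=optics.camera_info('top');i2=optics.camera_info('side')
for n,uv in dict(scopeFL=(256,97),scopeFR=(389,110),topFL=(256,68),knob=(348,113),reel=(181,163)).items(): print(n,onz(it,uv,0).round(3))
print('side',onz(i2,(437,290),0.0).round(3),onz(i2,(400,190),0.0).round(3))
for c,uv in ((it,(375,170)),(i2,(362,288))): print(onz(c,uv,.008))
plan((0.5,0.38,0.24),90)
E
```

```text
scopeFL [0.8   0.272 0.   ]
scopeFR [ 0.772 -0.041  0.   ]
topFL [0.872 0.273 0.   ]
knob [0.763 0.056 0.   ]
reel [0.641 0.441 0.   ]
side [0.77 0.   0.  ] [0.844 0.322 0.   ]
[ 0.6254186  -0.00062859  0.008     ]
[0.62782577 0.02617379 0.008     ]
pos [0.2678 0.5647 0.2407] yaw 154.62 t 1.2 w 0.998 F [-0.4 -0.2 -0.2]
  world d [ 0.2322 -0.1847 -0.0007]  tool-now d [-0.2889 -0.0674  0.0007]  tool-final d [-0.1847  0.2322  0.0007]  rotvec deg [-0.    0.   64.62]
```

```bash
python3 -m creep '[{"translation":[-0.031,0.011,0],"rot":[0,0,7.1],"jaw":0.09},{"translation":[-0.031,0.011,0],"rot":[0,0,7.1],"jaw":0.09},{"translation":[-0.031,0.011,0],"rot":[0,0,7.1],"jaw":0.09},{"translation":[-0.031,0.011,0],"rot":[0,0,7.1],"jaw":0.09},{"translation":[-0.031,0.011,0],"rot":[0,0,7.1],"jaw":0.09},{"translation":[-0.031,0.011,0],"rot":[0,0,7.1],"jaw":0.09},{"translation":[-0.031,0.011,0],"rot":[0,0,7.1],"jaw":0.09},{"translation":[-0.031,0.011,0],"rot":[0,0,7.1],"jaw":0.09},{"translation":[-0.031,0.011,0],"rot":[0,0,7.1],"jaw":0.09}]' 20
python3 - <<'E'
from h import *
plan((0.5,0.38,0.24),90)
print(optics.camera_info('wrist'))
snap('wrist','w1')
plan((0.5,0.20,0.24),90)
E
```

```text
clock: 1.95
position: [0.5016, 0.4054, 0.2406]
ee_rot: [2.214, 2.228, 0.001]
force: [0.4, 0.2, 0.0]
width: 0.979
pos [0.5016 0.4054 0.2406] yaw 90.36 t 1.95 w 0.979 F [0.4 0.2 0. ]
  world d [-0.0016 -0.0254 -0.0006]  tool-now d [-0.0254 -0.0017  0.0006]  tool-final d [-0.0254 -0.0016  0.0006]  rotvec deg [ 0.03 -0.    0.36]
{'fx': 325.19226210127806, 'fy': 325.19226210127806, 'cx': 279.91301713047284, 'cy': 212.9683108790751, 'R': array([[ 9.99972726e-01,  7.37965852e-03, -2.94910434e-04],
       [ 7.11733383e-03, -9.52225614e-01,  3.05312500e-01],
       [ 1.97228073e-03, -3.05306272e-01, -9.52252167e-01]]), 't': array([-0.50453676,  0.34497257,  0.51437905])}
pos [0.506  0.3971 0.2411] yaw 89.34 t 2.0 w 0.982 F [ 3.9 -6.6 -0.4]
  world d [-0.006  -0.1971 -0.0011]  tool-now d [-0.1971 -0.0037  0.0019]  tool-final d [-0.1971 -0.006   0.0011]  rotvec deg [ 0.17  0.23 -0.66]
```

View pics/w1.png

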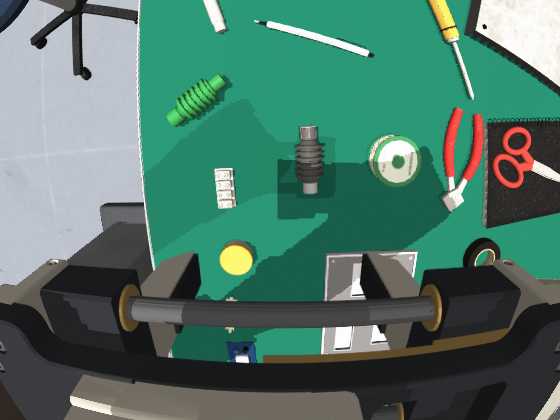

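```bash
python3 -m creep '[{"translation":[-0.04,0,0],"rot":[0,0,0],"jaw":0.09},{"translation":[-0.04,0,0],"rot":[0,0,0],"jaw":0.09},{"translation":[-0.02,0,0],"rot":[0,0,0],"jaw":0.09},{"translation":[0,0,0],"rot":[0,0,0],"jaw":0.09},{"translation":[0,0,0],"rot":[0,0,0],"jaw":0.09},{"translation":[0,0,0],"rot":[0,0,0],"jaw":0.09}]' 20
python3 - <<'E'
from h import *
i=snap('wrist','w2'); np.save('w2.npy',i,allow_pickle=True)
plan((0.5,0.20,0.24),90)
E
python3 -m creep '[{"translation":[-0.04,0,0],"rot":[0,0,0],"jaw":0.09},{"translation":[-0.04,0,0],"rot":[0,0,0],"jaw":0.09},{"translation":[-0.04,0,0],"rot":[0,0,0],"jaw":0.09},{"translation":[-0.03,0,0],"rot":[0,0,0],"jaw":0.09},{"translation":[0,0,0],"rot":[0,0,0],"jaw":0.09},{"translation":[0,0,0],"rot":[0,0,0],"jaw":0.09},{"translation":[0,0,0],"rot":[0,0,0],"jaw":0.09}]' 20
python3 - <<'E'
from h import *
i=snap('wrist','w3'); np.save('w3.npy',i,allow_pickle=True)
plan((0.5,0.05,0.24),90)
E
python3 -m creep '[{"translation":[-0.04,0,0],"rot":[0,0,0],"jaw":0.09},{"translation":[-0.04,0,0],"rot":[0,0,0],"jaw":0.09},{"translation":[-0.04,0,0],"rot":[0,0,0],"jaw":0.09},{"translation":[-0.03,0,0],"rot":[0,0,0],"jaw":0.09},{"translation":[0,0,0],"rot":[0,0,0],"jaw":0.09},{"translation":[0,0,0],"rot":[0,0,0],"jaw":0.09},{"translation":[0,0,0],"rot":[0,0,0],"jaw":0.09}]' 20
python3 - <<'E'
from h import *
i=snap('wrist','w4'); np.save('w4.npy',i,allow_pickle=True)
plan((0.5,-0.05,0.24),90)
E
```

```text
clock: 2.5
position: [0.5012, 0.3079, 0.2409]
ee_rot: [-2.205, -2.236, -0.001]
force: [-0.1, 1.2, -0.4]
width: 0.98
pos [0.5011 0.3083 0.2407] yaw 90.85 t 2.55 w 0.979 F [-0.1 -0.2 -0.4]
  world d [-0.0011 -0.1083 -0.0007]  tool-now d [-0.1083 -0.0027  0.0006]  tool-final d [-0.1083 -0.0011  0.0007]  rotvec deg [-0.01 -0.05  0.85]
clock: 3.13
position: [0.5035, 0.1585, 0.2407]
ee_rot: [-2.205, -2.237, -0.001]
force: [0.5, -0.1, -0.2]
width: 0.978
pos [0.5034 0.1589 0.2406] yaw 90.9 t 3.18 w 0.985 F [ 0.6 -0.1 -0.1]
  world d [-0.0034 -0.1089 -0.0006]  tool-now d [-0.1088 -0.0051  0.0005]  tool-final d [-0.1089 -0.0034  0.0006]  rotvec deg [-0.   -0.03  0.9 ]
clock: 3.77
position: [0.5057, 0.0087, 0.2405]
ee_rot: [-2.204, -2.238, -0.0]
force: [-1.0, 1.4, -0.1]
width: 0.979
pos [0.5056 0.009  0.2405] yaw 90.92 t 3.82 w 0.98 F [ 0.2 -0.2  0.5]
  world d [-0.0056 -0.059  -0.0005]  tool-now d [-0.0589 -0.0066  0.0005]  tool-final d [-0.059  -0.0056  0.0005]  rotvec deg [-0.02 -0.03  0.92]
```

View pics/w2.png

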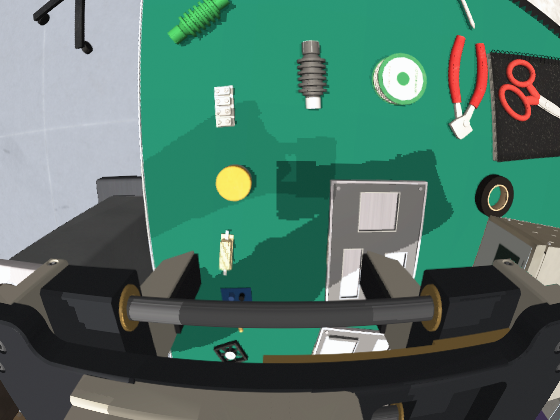

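View pics/w3.png

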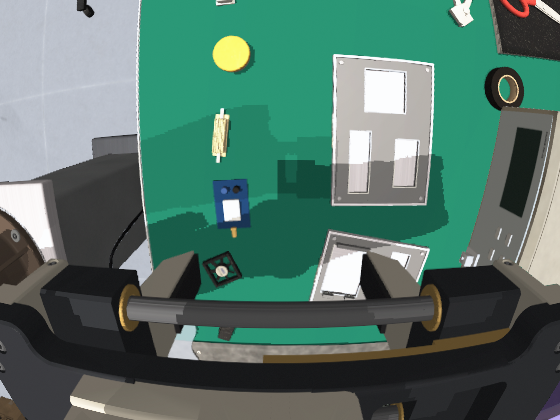

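View pics/w4.png

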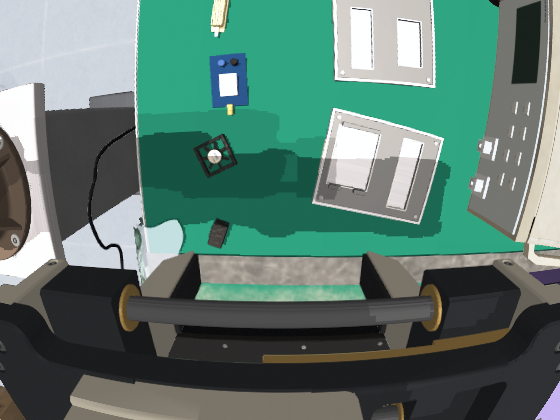

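```bash
cat >> h.py <<'E'
def rect(name,info,z,x0,x1,y0,y1,res=0.0005,out=None):
    im=cv2.imread('pics/raw_'+name+'.png')
    # output: right=+x, up=+y
    xs=np.arange(x0,x1,res);ys=np.arange(y1,y0,-res)
    X,Y=np.meshgrid(xs,ys);P=np.stack([X,Y,np.full_like(X,z)],-1)
    p=P@np.array(info['R']).T+np.array(info['t'])
    n=np.hypot(p[...,0],p[...,1]);th=np.arctan2(n,p[...,2])
    u=info['cx']+info['fx']*p[...,0]/n*th;v=info['cy']+info['fy']*p[...,1]/n*th
    o=cv2.remap(im,u.astype(np.float32),v.astype(np.float32),cv2.INTER_CUBIC)
    if out: cv2.imwrite('pics/'+out+'.png',o)
    return o
def load(n): return np.load(n+'.npy',allow_pickle=True).item()
E
python3 - <<'E'
from h import *
a=rect('w3',load('w3'),.008,.54,.72,.09,.34,0.0005,'r_load3')
a=rect('w2',load('w2'),.008,.54,.72,.15,.34,0.0005,'r_load2')
b=rect('w4',load('w4'),.008,.52,.74,-.08,.1,0.0004,'r_rf4')
for nm,(x0,y1,res) in dict(r_load3=(.54,.34,.0005),r_rf4=(.52,.1,.0004),r_load2=(.54,.34,.0005)).items():
    im=cv2.imread(f'pics/{nm}.png');hsv=cv2.cvtColor(im,cv2.COLOR_BGR2HSV)
    ng=((hsv[...,1]<60)).astype(np.uint8)*255
    c,_=cv2.findContours(ng,cv2.RETR_EXTERNAL,2)
    c=max(c,key=cv2.contourArea);(cx,cy),(w,h),ang=cv2.minAreaRect(c)
    print(nm,'pan',round(x0+cx*res,4),round(y1-cy*res,4),round(w*res,4),round(h*res,4),round(ang,2))
    loc=cv2.adaptiveThreshold(hsv[...,2],255,0,0,201,-25)
    c,_=cv2.findContours(loc,cv2.RETR_LIST,2)
    for k in c:
        (cx,cy),(w,h),ang=cv2.minAreaRect(k)
        if w*h*res*res>5e-4 and w*h*res*res<6e-3: print('  pocket',round(x0+cx*res,4),round(y1-cy*res,4),round(w*res,4),round(h*res,4),round(ang,2))
E
```

```text
r_load3 pan 0.6262 0.2243 0.1815 0.129 88.61
  pocket 0.5905 0.0953 0.0095 0.055 90.0
  pocket 0.6578 0.1883 0.0615 0.0345 90.0
  pocket 0.5906 0.1866 0.0774 0.0412 89.43
  pocket 0.6253 0.2746 0.053 0.0536 88.6
r_rf4 pan 0.626 0.0299 0.1492 0.1178 10.15
  pocket 0.6597 0.0242 0.0306 0.0913 10.3
  pocket 0.5901 0.0424 0.0507 0.0728 9.46
r_load2 pan 0.6402 0.2327 0.1677 0.1571 89.03
  pocket 0.6249 0.2743 0.0531 0.0518 88.39
  pocket 0.7118 0.3196 0.0475 0.0115 58.3
```

View pics/r_load3.png

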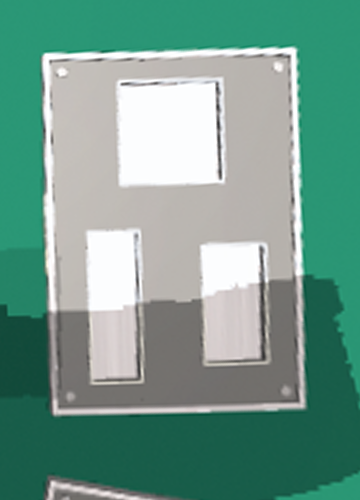

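View pics/r_rf4.png

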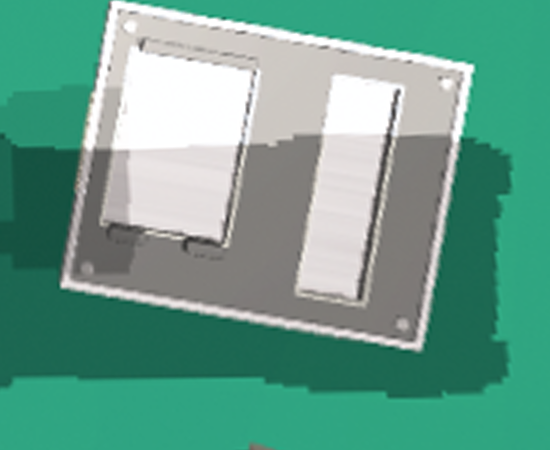

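```bash
python3 - <<'E'
from h import *
L=[('w2',.016,.40,.48,.37,.45,'p_term'),('w2',.016,.48,.58,.41,.51,'p_att'),('w3',.016,.40,.48,.17,.27,'p_res'),('w3',.009,.40,.48,.08,.18,'p_amp3'),('w4',.009,.40,.48,.07,.17,'p_amp'),('w4',.010,.38,.48,0.0,.08,'p_fan')]
ims=[]
for n,z,x0,x1,y0,y1,o in L:
    a=rect(n,load(n),z,x0,x1,y0,y1,.0004)
    a=cv2.copyMakeBorder(a,0,260-a.shape[0],0,260-a.shape[1],0)
    cv2.putText(a,f'{o} {x0} {y1}',(2,255),0,.45,(255,255,255));ims.append(a)
cv2.imwrite('pics/parts.png',np.vstack([np.hstack(ims[:3]),np.hstack(ims[3:])]))
E
```

```text
(no output)
```

View pics/parts.png

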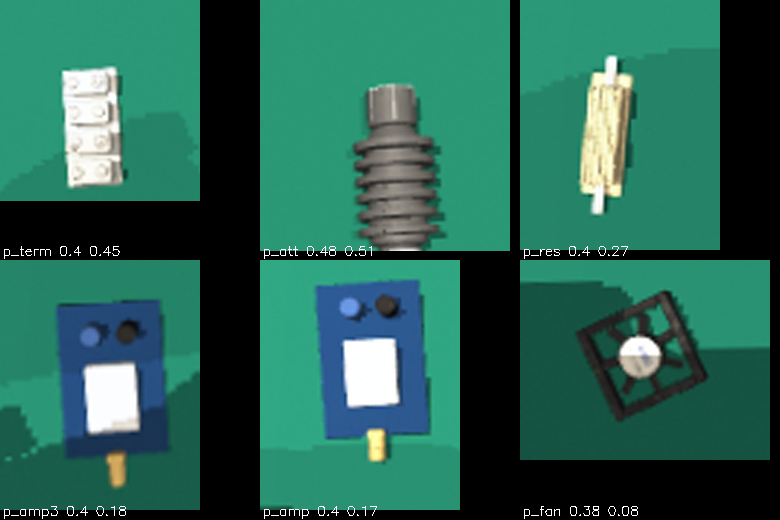

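```bash
python3 - <<'E'
from h import *
plan((.4294,.0422,.11),114)
E
python3 -m creep '[{"translation":[0.005,-0.026,0.01],"rot":[0,0,-5.8],"jaw":0.06},{"translation":[0.005,-0.026,0.03],"rot":[0,0,-5.8],"jaw":0.06},{"translation":[0,-0.026,0.04],"rot":[0,0,-5.8],"jaw":0.06},{"translation":[0,0,0.04],"rot":[0,0,-5.8],"jaw":0.06},{"translation":[0,0,0.01],"rot":[0,0,0],"jaw":0.06},{"translation":[0,0,0],"rot":[0,0,0],"jaw":0.06},{"translation":[0,0,0],"rot":[0,0,0],"jaw":0.06}]' 20
python3 - <<'E'
from h import *
plan((.4294,.0422,.11),114)
np.save('f1.npy',snap('wrist','f1'),allow_pickle=True)
rect('f1',load('f1'),.010,.38,.48,0.0,.09,.00025,'f1r')
E
```

```text
pos [0.5056 0.009  0.2405] yaw 90.92 t 3.82 w 0.98 F [ 0.2 -0.2  0.5]
  world d [-0.0762  0.0332 -0.1305]  tool-now d [ 0.0343 -0.0756  0.1305]  tool-final d [ 0.0613 -0.0561  0.1305]  rotvec deg [-1.000e-02 -3.000e-02 -2.308e+01]
clock: 4.4
position: [0.4308, 0.0097, 0.1157]
ee_rot: [-1.71, -2.634, 0.001]
force: [0.3, 0.1, 0.0]
width: 0.654
pos [0.4308 0.0097 0.1157] yaw 114.01 t 4.4 w 0.654 F [0.3 0.1 0. ]
  world d [-0.0014  0.0325 -0.0057]  tool-now d [0.0303 0.012  0.0057]  tool-final d [0.0303 0.012  0.0057]  rotvec deg [-0.06 -0.02  0.01]
```

View pics/f1.png

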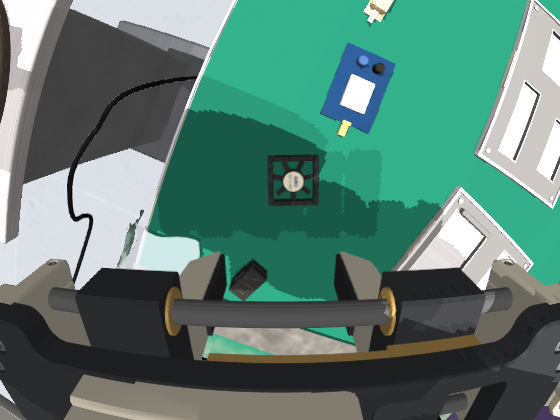

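View pics/f1r.png

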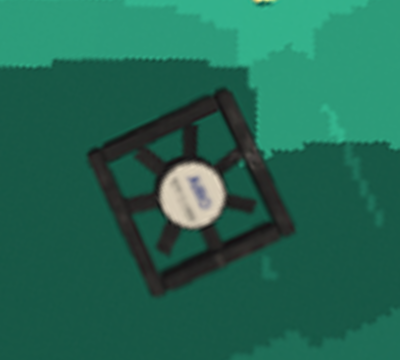

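```bash
python3 - <<'E'
from h import *
plan((.4282,.042,.0195),115.5)
E
python3 -m creep '[{"translation":[0.015,0.005,0.01],"rot":[0,0,-1.5],"jaw":0.06},{"translation":[0.015,0.005,0.02],"rot":[0,0,0],"jaw":0.06},{"translation":[0,0,0.02],"rot":[0,0,0],"jaw":0.06},{"translation":[0,0,0.02],"rot":[0,0,0],"jaw":0.06},{"translation":[0,0,0.01],"rot":[0,0,0],"jaw":0.06},{"translation":[0,0,0],"rot":[0,0,0],"jaw":0.06},{"translation":[0,0,0],"rot":[0,0,0],"jaw":0.06}]' 20
python3 - <<'E'
from h import *
plan((.4282,.042,.0195),115.5)
np.save('f2.npy',snap('wrist','f2',(150,130,430,340),2.5),allow_pickle=True)
E
```

```text
pos [0.4315 0.0095 0.1164] yaw 113.99 t 4.45 w 0.652 F [ 0.3 -0.6 -0.1]
  world d [-0.0033  0.0325 -0.0969]  tool-now d [0.0311 0.0101 0.0969]  tool-final d [0.0308 0.011  0.0969]  rotvec deg [ 0.04  0.01 -1.51]
clock: 5.03
position: [0.4282, 0.0404, 0.0366]
ee_rot: [1.677, 2.655, 0.001]
force: [0.5, -0.4, -0.3]
width: 0.652
pos [0.4282 0.0404 0.0366] yaw 115.44 t 5.03 w 0.652 F [ 0.5 -0.4 -0.3]
  world d [ 0.      0.0016 -0.0171]  tool-now d [0.0014 0.0007 0.0171]  tool-final d [0.0014 0.0007 0.0171]  rotvec deg [ 0.07  0.01 -0.06]
```

View pics/f2.png

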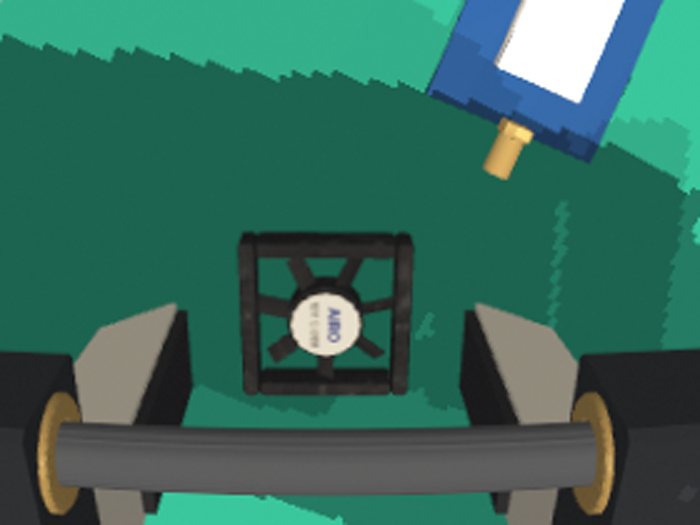

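```bash
python3 -m creep '[{"translation":[0.002,0.0005,0.009],"rot":[0,0,0],"jaw":0.06},{"translation":[0,0,0.008],"rot":[0,0,0],"jaw":0.06},{"translation":[0,0,0],"rot":[0,0,0],"jaw":0.06},{"translation":[0,0,0],"rot":[0,0,0],"jaw":0.03},{"translation":[0,0,0],"rot":[0,0,0],"jaw":0.03},{"translation":[0,0,0],"rot":[0,0,0],"jaw":0.03},{"translation":[0,0,0],"rot":[0,0,0],"jaw":0.03},{"translation":[0,0,0],"rot":[0,0,0],"jaw":0.03},{"translation":[0,0,0],"rot":[0,0,0],"jaw":0.03}]' 20
python3 - <<'E'
from h import *
plan((.6245,.2743,.10),91.4)
np.save('f3.npy',snap('wrist','f3',(150,130,430,340),2.5),allow_pickle=True)
E
```

```text
clock: 5.83
position: [0.427, 0.0418, 0.019]
ee_rot: [1.678, 2.655, 0.0]
force: [-0.4, -0.4, 2.1]
width: 0.433
pos [0.427  0.0418 0.019 ] yaw 115.42 t 5.83 w 0.433 F [-0.4 -0.4  2.1]
  world d [0.1975 0.2325 0.081 ]  tool-now d [ 0.1252  0.2782 -0.0809]  tool-final d [ 0.2276  0.2031 -0.081 ]  rotvec deg [ 0.03  0.   24.02]
```

View pics/f3.png

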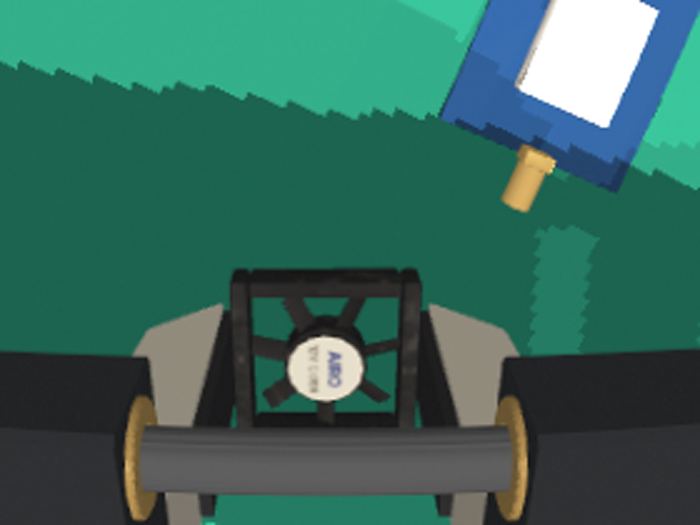

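```bash
python3 -m creep '[{"translation":[0,0,-0.02],"rot":[0,0,0],"jaw":0.03},{"translation":[0,0,-0.04],"rot":[0,0,6],"jaw":0.03},{"translation":[0,0,0],"rot":[0,0,6],"jaw":0.03},{"translation":[0,0,0],"rot":[0,0,6],"jaw":0.03},{"translation":[0,0,0],"rot":[0,0,6],"jaw":0.03},{"translation":[0.032,0.026,0],"rot":[0,0,0],"jaw":0.03},{"translation":[0.032,0.026,0],"rot":[0,0,0],"jaw":0.03},{"translation":[0.032,0.026,0],"rot":[0,0,0],"jaw":0.03},{"translation":[0.032,0.026,0],"rot":[0,0,0],"jaw":0.03},{"translation":[0.032,0.026,0],"rot":[0,0,0],"jaw":0.03},{"translation":[0.032,0.026,0],"rot":[0,0,0],"jaw":0.03},{"translation":[0.03,0.026,0],"rot":[0,0,0],"jaw":0.03}]' 20
python3 -m creep '[{"translation":[0,0.02,0],"rot":[0,0,0],"jaw":0.03},{"translation":[0,0,0],"rot":[0,0,0],"jaw":0.03},{"translation":[0,0,0],"rot":[0,0,0],"jaw":0.03},{"translation":[0,0,0],"rot":[0,0,0],"jaw":0.03}]' 20
python3 - <<'E'
from h import *
plan((.6245,.272,.022),91.4)
np.save('f4.npy',snap('wrist','f4'),allow_pickle=True)
E
```

```text
clock: 6.88
position: [0.6036, 0.2708, 0.0786]
ee_rot: [-2.192, -2.25, 0.0]
force: [0.8, 0.4, -0.8]
width: 0.43
clock: 7.22
position: [0.6224, 0.2681, 0.0783]
ee_rot: [-2.194, -2.248, 0.002]
force: [0.1, -0.6, -0.4]
width: 0.428
pos [0.6224 0.2681 0.0783] yaw 91.39 t 7.22 w 0.428 F [ 0.1 -0.6 -0.4]
  world d [ 0.0021  0.0039 -0.0563]  tool-now d [0.0039 0.0023 0.0563]  tool-final d [0.0038 0.0022 0.0563]  rotvec deg [-0.08  0.04 -0.01]
```

View pics/f4.png

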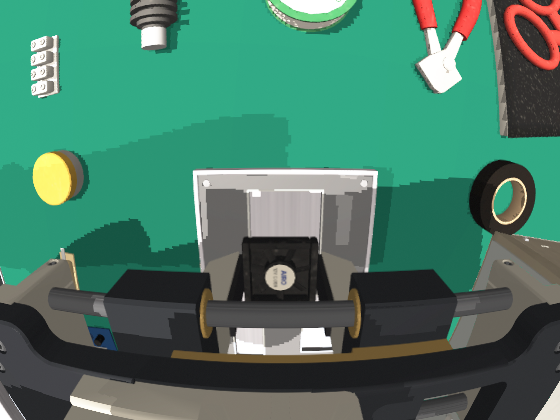

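```bash
python3 - <<'E'
from h import *
i=load('f4')
for uv in [(248,191),(323,191),(246,230),(324,230)]: print(uv,onz(i,uv,.008,True).round(4))
for uv in [(194,171),(377,171)]: print('rim',uv,onz(i,uv,.010,True).round(4))
a=rect('f4',i,.008,.56,.70,.24,.33,.0002,'f4r')
E
```

```text
(248, 191) [0.5998 0.2984 0.008 ]
(323, 191) [0.6508 0.2998 0.008 ]
(246, 230) [0.5983 0.27   0.008 ]
(324, 230) [0.6534 0.2714 0.008 ]
rim (194, 171) [0.563  0.3122 0.01  ]
rim (377, 171) [0.6871 0.3156 0.01  ]
```

View pics/f4r.png

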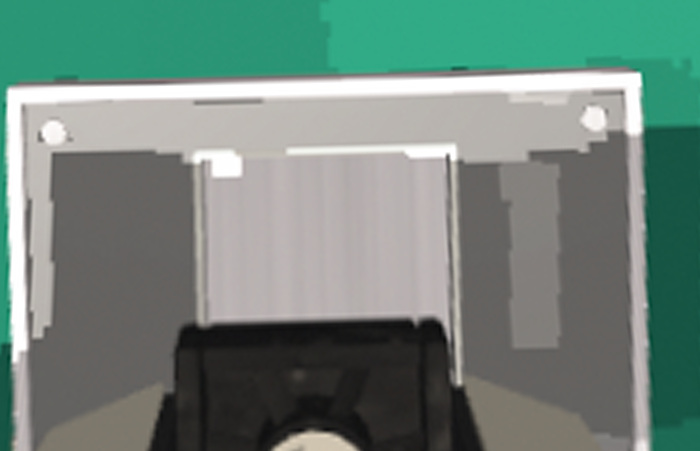

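```bash
python3 -m creep '[{"translation":[0.0038,0.0036,0],"rot":[0,0,0],"jaw":0.03},{"translation":[0,0,0.015],"rot":[0,0,0],"jaw":0.03},{"translation":[0,0,0.015],"rot":[0,0,0],"jaw":0.03},{"translation":[0,0,0.01],"rot":[0,0,0],"jaw":0.03},{"translation":[0,0,0.008],"rot":[0,0,0],"jaw":0.03},{"translation":[0,0,0.0065],"rot":[0,0,0],"jaw":0.03},{"translation":[0,0,0],"rot":[0,0,0],"jaw":0.03},{"translation":[0,0,0],"rot":[0,0,0],"jaw":0.03}]' 20
python3 - <<'E'
from h import *
plan((.626,.272,.0235),91.4)
E
```

```text
clock: 7.93
position: [0.6267, 0.2727, 0.0243]
ee_rot: [-2.194, -2.249, 0.0]
force: [-0.0, -0.2, -0.2]
width: 0.432
pos [0.6267 0.2727 0.0243] yaw 91.42 t 7.93 w 0.432 F [-0.  -0.2 -0.2]
  world d [-0.0007 -0.0007 -0.0008]  tool-now d [-0.0006 -0.0007  0.0008]  tool-final d [-0.0006 -0.0007  0.0008]  rotvec deg [-0.01  0.    0.02]
```

```bash
python3 -m creep '[{"translation":[0,0,0.001],"rot":[0,0,0],"jaw":0.03},{"translation":[0,0,0],"rot":[0,0,0],"jaw":0.05},{"translation":[0,0,0],"rot":[0,0,0],"jaw":0.05},{"translation":[0,0,0],"rot":[0,0,0],"jaw":0.05},{"translation":[0,0,-0.01],"rot":[0,0,0],"jaw":0.05},{"translation":[0,0,-0.03],"rot":[0,0,0],"jaw":0.05},{"translation":[0,0,-0.04],"rot":[0,0,0],"jaw":0.05},{"translation":[0,0,-0.02],"rot":[0,0,0],"jaw":0.05},{"translation":[0,0,0],"rot":[0,0,0],"jaw":0.05},{"translation":[0,0,0],"rot":[0,0,0],"jaw":0.05}]' 20
python3 - <<'E'
from h import *
np.save('f5.npy',snap('wrist','f5',(100,80,460,350),2),allow_pickle=True)
a=rect('f5',load('f5'),.008,.56,.70,.22,.33,.0002,'f5r')
plan((.4344,.2168,.11),84.7)
E
```

```text
clock: 8.77
position: [0.6277, 0.2731, 0.1258]
ee_rot: [2.193, 2.248, 0.006]
force: [0.5, -0.5, -1.0]
width: 0.546
pos [0.6267 0.2729 0.1241] yaw 91.43 t 8.82 w 0.544 F [ 0.3  0.3 -0.9]
  world d [-0.1923 -0.0561 -0.0141]  tool-now d [-0.0513 -0.1937  0.0139]  tool-final d [-0.0736 -0.1863  0.0141]  rotvec deg [ 0.04 -0.05  6.73]
```

View pics/f5r.png

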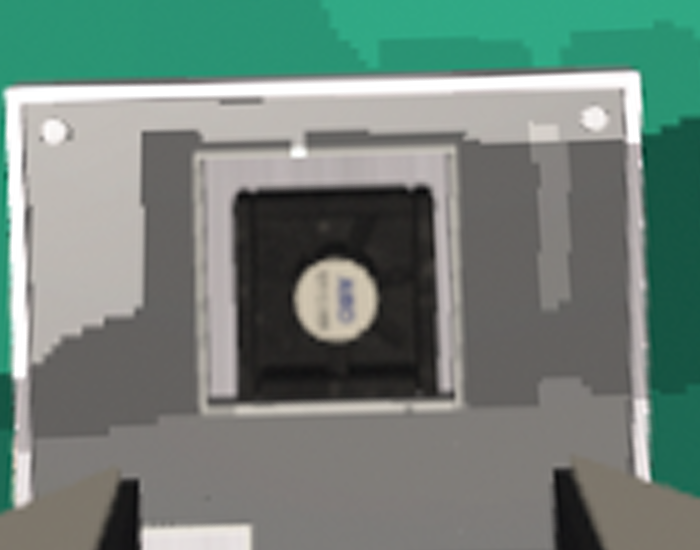

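```bash
python3 -m creep '[{"translation":[0,0,0],"rot":[0,0,6.7],"jaw":0.04},{"translation":[-0.0123,-0.031,0],"rot":[0,0,0],"jaw":0.04},{"translation":[-0.0123,-0.031,0],"rot":[0,0,0],"jaw":0.04},{"translation":[-0.0123,-0.031,0],"rot":[0,0,0],"jaw":0.04},{"translation":[-0.0123,-0.031,0],"rot":[0,0,0],"jaw":0.04},{"translation":[-0.0123,-0.031,0],"rot":[0,0,0],"jaw":0.04},{"translation":[-0.0123,-0.031,0.014],"rot":[0,0,0],"jaw":0.04},{"translation":[0,0,0],"rot":[0,0,0],"jaw":0.04},{"translation":[0,0,0],"rot":[0,0,0],"jaw":0.04},{"translation":[0,0,0],"rot":[0,0,0],"jaw":0.04}]' 20
python3 - <<'E'
from h import *
np.save('g1.npy',snap('wrist','g1',(100,80,460,350),2),allow_pickle=True)
a=rect('g1',load('g1'),.016,.38,.49,.17,.26,.0002,'g1r')
plan((.4344,.2168,.11),84.7)
E
```

```text
clock: 9.65
position: [0.4349, 0.2165, 0.109]
ee_rot: [2.321, 2.117, -0.0]
force: [1.2, 0.4, 0.2]
width: 0.436
pos [0.4357 0.2167 0.1093] yaw 84.73 t 9.7 w 0.437 F [-0.1  0.   0.5]
  world d [-0.0013  0.0001  0.0007]  tool-now d [-0.0001 -0.0013 -0.0007]  tool-final d [-0.0001 -0.0013 -0.0007]  rotvec deg [0.04 0.   0.03]
```

View pics/g1r.png

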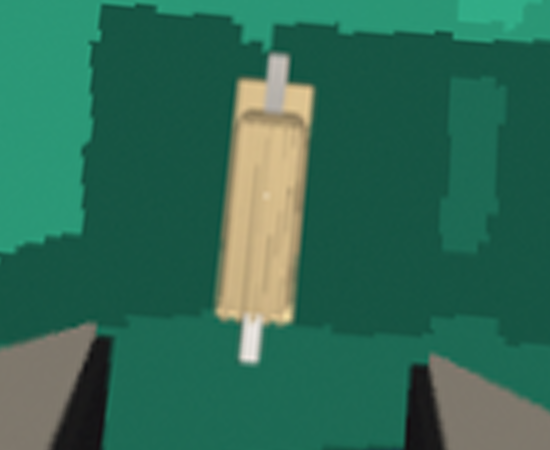

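```bash
python3 -m creep '[{"translation":[0,-0.003,0.02],"rot":[0,0,0],"jaw":0.04},{"translation":[0,0,0.03],"rot":[0,0,0],"jaw":0.04},{"translation":[0,0,0.02],"rot":[0,0,0],"jaw":0.04},{"translation":[0,0,0.012],"rot":[0,0,0],"jaw":0.04},{"translation":[0,0,0.006],"rot":[0,0,0],"jaw":0.04},{"translation":[0,0,0],"rot":[0,0,0],"jaw":0.04},{"translation":[0,0,0],"rot":[0,0,0],"jaw":0.04},{"translation":[0,0,0],"rot":[0,0,0],"jaw":0.006},{"translation":[0,0,0],"rot":[0,0,0],"jaw":0.006},{"translation":[0,0,0],"rot":[0,0,0],"jaw":0.006},{"translation":[0,0,0],"rot":[0,0,0],"jaw":0.006},{"translation":[0,0,0],"rot":[0,0,0],"jaw":0.006}]' 20
python3 - <<'E'
from h import *
np.save('g2.npy',snap('wrist','g2',(150,130,430,340),2.5),allow_pickle=True)
plan((.5974,.1867,.08),91.4)
E
```

```text
clock: 10.7
position: [0.432, 0.2169, 0.0217]
ee_rot: [-2.321, -2.117, -0.002]
force: [-0.8, -0.4, 4.0]
width: 0.155
pos [0.432  0.2169 0.0217] yaw 84.73 t 10.75 w 0.151 F [-0.5  0.9  5.8]
  world d [ 0.1654 -0.0302  0.0583]  tool-now d [-0.0148  0.1675 -0.0582]  tool-final d [-0.0342  0.1646 -0.0583]  rotvec deg [ 0.04 -0.04 -6.67]
```

View pics/g2.png

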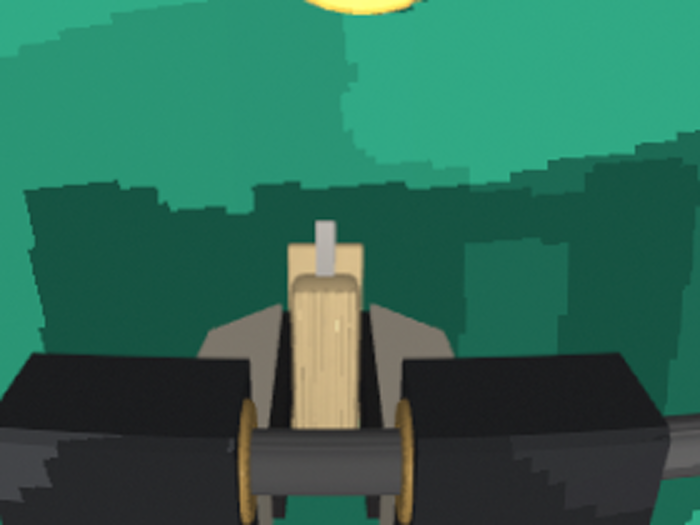

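```bash
python3 -m creep '[{"translation":[0,0,-0.02],"rot":[0,0,0],"jaw":0.006},{"translation":[0,0,-0.035],"rot":[0,0,-6.7],"jaw":0.006},{"translation":[-0.0068,0.033,0],"rot":[0,0,0],"jaw":0.006},{"translation":[-0.0068,0.033,0],"rot":[0,0,0],"jaw":0.006},{"translation":[-0.0068,0.033,0],"rot":[0,0,0],"jaw":0.006},{"translation":[-0.0068,0.033,0],"rot":[0,0,0],"jaw":0.006},{"translation":[-0.0068,0.0326,0],"rot":[0,0,0],"jaw":0.006},{"translation":[0,0,0],"rot":[0,0,0],"jaw":0.006},{"translation":[0,0,0],"rot":[0,0,0],"jaw":0.006},{"translation":[0,0,0],"rot":[0,0,0],"jaw":0.006}]' 20
python3 - <<'E'
from h import *
np.save('g3.npy',snap('wrist','g3'),allow_pickle=True)
a=rect('g3',load('g3'),.008,.56,.70,.15,.29,.00025,'g3r')
plan((.5974,.1867,.0245),91.4)
E
```

```text
clock: 11.58
position: [0.5963, 0.1866, 0.0758]
ee_rot: [-2.193, -2.248, 0.002]
force: [0.0, 0.5, -0.5]
width: 0.157
pos [0.5958 0.187  0.0759] yaw 91.45 t 11.63 w 0.157 F [-0.3  1.  -1.1]
  world d [ 0.0016 -0.0003 -0.0514]  tool-now d [-0.0004  0.0017  0.0514]  tool-final d [-0.0004  0.0016  0.0514]  rotvec deg [-0.1  -0.    0.05]
```

View pics/g3r.png

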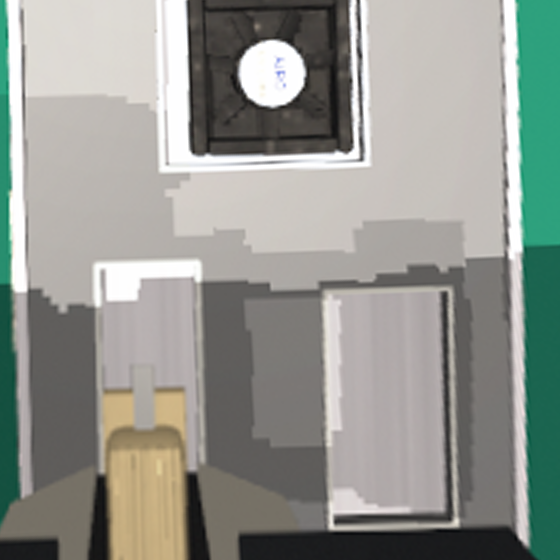

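View pics/g3.png

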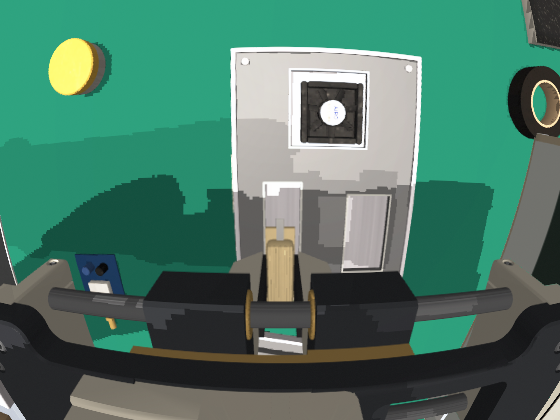

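```bash
python3 -m creep '[{"translation":[0,0.0022,0],"rot":[0,0,0],"jaw":0.006},{"translation":[0,0,0.02],"rot":[0,0,0],"jaw":0.006},{"translation":[0,0,0.014],"rot":[0,0,0],"jaw":0.006},{"translation":[0,0,0.009],"rot":[0,0,0],"jaw":0.006},{"translation":[0,0,0.0075],"rot":[0,0,0],"jaw":0.006},{"translation":[0,0,0],"rot":[0,0,0],"jaw":0.006},{"translation":[0,0,0],"rot":[0,0,0],"jaw":0.006}]' 20
python3 - <<'E'
from h import *
plan((.598,.1867,.0247),91.4)
E
```

```text
clock: 12.22
position: [0.5992, 0.1869, 0.0259]
ee_rot: [-2.193, -2.249, 0.0]
force: [0.3, 0.7, -0.6]
width: 0.153
pos [0.5992 0.1869 0.0259] yaw 91.44 t 12.22 w 0.153 F [ 0.3  0.7 -0.6]
  world d [-0.0012 -0.0002 -0.0012]  tool-now d [-0.0002 -0.0012  0.0012]  tool-final d [-0.0002 -0.0012  0.0012]  rotvec deg [-0.01  0.    0.04]
```

```bash
python3 -m creep '[{"translation":[0,-0.001,0.001],"rot":[0,0,0],"jaw":0.006},{"translation":[0,0,0],"rot":[0,0,0],"jaw":0.006},{"translation":[0,0,0],"rot":[0,0,0],"jaw":0.03},{"translation":[0,0,0],"rot":[0,0,0],"jaw":0.03},{"translation":[0,0,0],"rot":[0,0,0],"jaw":0.03},{"translation":[0,0,-0.01],"rot":[0,0,0],"jaw":0.03},{"translation":[0,0,-0.03],"rot":[0,0,0],"jaw":0.04},{"translation":[0,0,-0.04],"rot":[0,0,0],"jaw":0.04},{"translation":[0,0,-0.005],"rot":[0,0,0],"jaw":0.04},{"translation":[0,0,0],"rot":[0,0,0],"jaw":0.04},{"translation":[0,0,0],"rot":[0,0,0],"jaw":0.04}]' 20
python3 - <<'E'
from h import *
np.save('g4.npy',snap('wrist','g4'),allow_pickle=True)
a=rect('g4',load('g4'),.008,.56,.70,.13,.27,.00025,'g4r')
plan((.4368,.3992,.11),92.2)
E
```

```text
clock: 13.13
position: [0.5985, 0.1869, 0.1105]
ee_rot: [2.193, 2.249, 0.002]
force: [-0.1, 0.4, -1.4]
width: 0.439
pos [0.5978 0.1868 0.1095] yaw 91.44 t 13.18 w 0.436 F [-0.9  0.2 -0.5]
  world d [-0.161   0.2124  0.0005]  tool-now d [ 0.2164 -0.1556 -0.0004]  tool-final d [ 0.2184 -0.1527 -0.0005]  rotvec deg [-0.04 -0.   -0.76]
```

View pics/g4r.png

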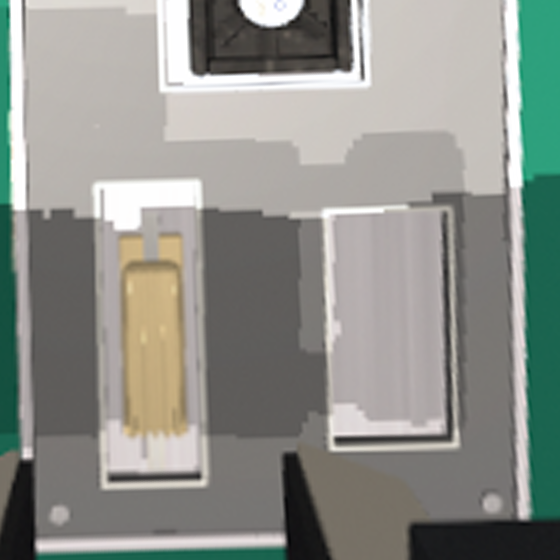

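```bash
python3 -m creep '[{"translation":[0.031,-0.0222,0],"rot":[0,0,-0.7],"jaw":0.045},{"translation":[0.031,-0.0222,0],"rot":[0,0,0],"jaw":0.045},{"translation":[0.031,-0.0222,0],"rot":[0,0,0],"jaw":0.045},{"translation":[0.031,-0.0222,0],"rot":[0,0,0],"jaw":0.045},{"translation":[0.031,-0.0222,0],"rot":[0,0,0],"jaw":0.045},{"translation":[0.031,-0.0222,0],"rot":[0,0,0],"jaw":0.045},{"translation":[0.03,-0.0222,0],"rot":[0,0,0],"jaw":0.045},{"translation":[0,0,0],"rot":[0,0,0],"jaw":0.045},{"translation":[0,0,0],"rot":[0,0,0],"jaw":0.045},{"translation":[0,0,0],"rot":[0,0,0],"jaw":0.045}]' 20
python3 - <<'E'
from h import *
np.save('t1.npy',snap('wrist','t1'),allow_pickle=True)
a=rect('t1',load('t1'),.016,.38,.49,.35,.45,.0002,'t1r')
plan((.4368,.3992,.11),92.2)
E
```

```text
clock: 14.02
position: [0.435, 0.3963, 0.1087]
ee_rot: [2.179, 2.262, -0.003]
force: [1.0, -0.3, 0.5]
width: 0.489
pos [0.4358 0.3957 0.109 ] yaw 92.05 t 14.07 w 0.493 F [ 1.2 -0.8  0.1]
  world d [0.001  0.0035 0.001 ]  tool-now d [ 0.0035  0.0012 -0.001 ]  tool-final d [ 0.0034  0.0012 -0.001 ]  rotvec deg [-0.03  0.1  -0.15]
```

View pics/t1r.png

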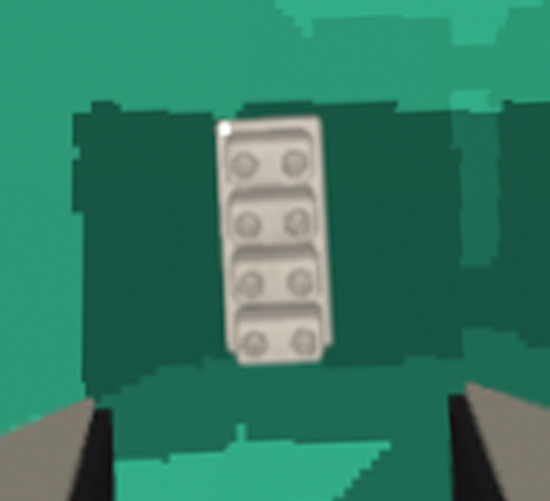

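```bash
python3 -m creep '[{"translation":[0.0045,-0.001,0.02],"rot":[0,0,-0.6],"jaw":0.045},{"translation":[0,0,0.03],"rot":[0,0,0],"jaw":0.045},{"translation":[0,0,0.02],"rot":[0,0,0],"jaw":0.045},{"translation":[0,0,0.012],"rot":[0,0,0],"jaw":0.045},{"translation":[0,0,0.0055],"rot":[0,0,0],"jaw":0.045},{"translation":[0,0,0],"rot":[0,0,0],"jaw":0.045},{"translation":[0,0,0],"rot":[0,0,0],"jaw":0.045},{"translation":[0,0,0],"rot":[0,0,0],"jaw":0.01},{"translation":[0,0,0],"rot":[0,0,0],"jaw":0.01},{"translation":[0,0,0],"rot":[0,0,0],"jaw":0.01},{"translation":[0,0,0],"rot":[0,0,0],"jaw":0.01},{"translation":[0,0,0],"rot":[0,0,0],"jaw":0.01}]' 20
python3 - <<'E'
from h import *
np.save('t2.npy',snap('wrist','t2',(150,130,430,340),2.5),allow_pickle=True)
plan((.6577,.188,.08),91.4)
E
```

```text
clock: 15.07
position: [0.4344, 0.4019, 0.0228]
ee_rot: [-2.168, -2.274, -0.001]
force: [-0.8, -0.8, 3.8]
width: 0.196
pos [0.4343 0.4019 0.0227] yaw 92.74 t 15.12 w 0.194 F [ 0.3 -0.6  4.3]
  world d [ 0.2234 -0.2139  0.0573]  tool-now d [-0.2243  0.2129 -0.0573]  tool-final d [-0.2193  0.2181 -0.0573]  rotvec deg [ 0.02 -0.03  1.34]
```

View pics/t2.png

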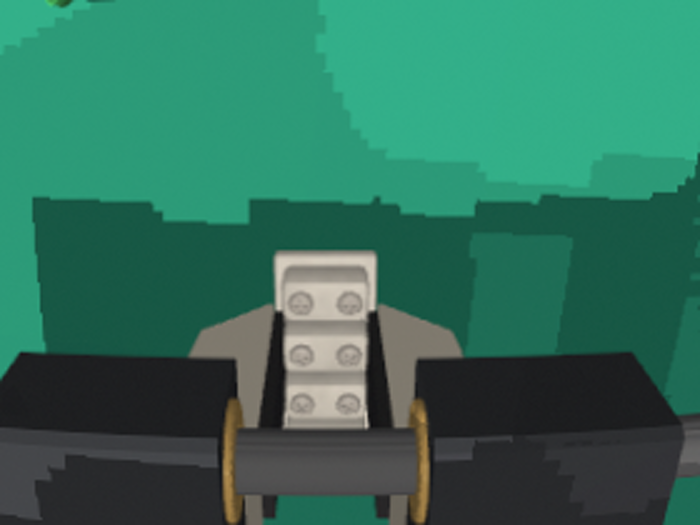

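```bash
python3 -m creep '[{"translation":[0,0,-0.02],"rot":[0,0,0],"jaw":0.01},{"translation":[0,0,-0.037],"rot":[0,0,1.3],"jaw":0.01},{"translation":[-0.0272,0.0272,0],"rot":[0,0,0],"jaw":0.01},{"translation":[-0.0272,0.0272,0],"rot":[0,0,0],"jaw":0.01},{"translation":[-0.0272,0.0272,0],"rot":[0,0,0],"jaw":0.01},{"translation":[-0.0272,0.0272,0],"rot":[0,0,0],"jaw":0.01},{"translation":[-0.0272,0.0272,0],"rot":[0,0,0],"jaw":0.01},{"translation":[-0.0272,0.0272,0],"rot":[0,0,0],"jaw":0.01},{"translation":[-0.0272,0.0272,0],"rot":[0,0,0],"jaw":0.01},{"translation":[-0.0272,0.0272,0],"rot":[0,0,0],"jaw":0.01},{"translation":[0,0,0],"rot":[0,0,0],"jaw":0.01},{"translation":[0,0,0],"rot":[0,0,0],"jaw":0.01}]' 20
python3 -m creep '[{"translation":[0,0,0],"rot":[0,0,0],"jaw":0.01}]' 20
python3 - <<'E'
from h import *
np.save('t3.npy',snap('wrist','t3'),allow_pickle=True)
a=rect('t3',load('t3'),.008,.56,.70,.15,.29,.00025,'t3r')
plan((.6577,.1895,.026),91.4)
E
```

```text
clock: 16.12
position: [0.6588, 0.1857, 0.0792]
ee_rot: [2.198, 2.242, -0.001]
force: [-0.1, 1.1, -0.3]
width: 0.188
clock: 16.2
position: [0.6567, 0.1897, 0.0789]
ee_rot: [-2.193, -2.248, 0.001]
force: [-0.4, 1.3, -0.7]
width: 0.193
pos [0.6562 0.1907 0.0789] yaw 91.49 t 16.25 w 0.191 F [-0.4  0.6 -0.3]
  world d [ 0.0015 -0.0012 -0.0529]  tool-now d [-0.0013  0.0015  0.0529]  tool-final d [-0.0013  0.0015  0.0529]  rotvec deg [-0.07 -0.04  0.09]
```

View pics/t3r.png

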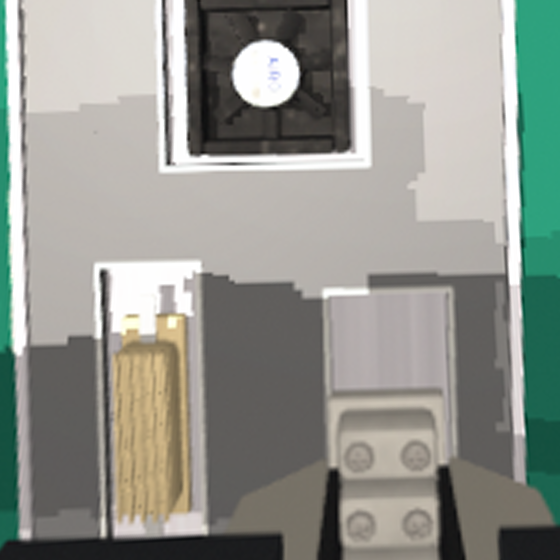

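```bash
python3 -m creep '[{"translation":[-0.0013,0.0015,0],"rot":[0,0,0],"jaw":0.01},{"translation":[0,0,0.02],"rot":[0,0,0],"jaw":0.01},{"translation":[0,0,0.015],"rot":[0,0,0],"jaw":0.01},{"translation":[0,0,0.009],"rot":[0,0,0],"jaw":0.01},{"translation":[0,0,0.0075],"rot":[0,0,0],"jaw":0.01},{"translation":[0,0,0],"rot":[0,0,0],"jaw":0.01},{"translation":[0,0,0],"rot":[0,0,0],"jaw":0.01}]' 20
python3 - <<'E'
from h import *
plan((.6577,.1895,.0255),91.4)
E
```

```text
clock: 16.83
position: [0.6586, 0.1886, 0.0279]
ee_rot: [-2.193, -2.249, 0.0]
force: [0.1, -0.6, -0.3]
width: 0.192
pos [0.6586 0.1886 0.0279] yaw 91.46 t 16.83 w 0.192 F [ 0.1 -0.6 -0.3]
  world d [-0.0009  0.0009 -0.0024]  tool-now d [ 0.0009 -0.0009  0.0024]  tool-final d [ 0.0009 -0.0009  0.0024]  rotvec deg [-0.01 -0.    0.06]
```

```bash
python3 -m creep '[{"translation":[0.0009,-0.0005,0.002],"rot":[0,0,0],"jaw":0.01},{"translation":[0,0,0],"rot":[0,0,0],"jaw":0.01},{"translation":[0,0,0],"rot":[0,0,0],"jaw":0.035},{"translation":[0,0,0],"rot":[0,0,0],"jaw":0.035},{"translation":[0,0,0],"rot":[0,0,0],"jaw":0.035},{"translation":[0,0,-0.01],"rot":[0,0,0],"jaw":0.035},{"translation":[0,0,-0.03],"rot":[0,0,0],"jaw":0.04},{"translation":[0,0,-0.04],"rot":[0,0,0],"jaw":0.04},{"translation":[0,0,-0.005],"rot":[0,0,0],"jaw":0.04},{"translation":[0,0,0],"rot":[0,0,0],"jaw":0.04},{"translation":[0,0,0],"rot":[0,0,0],"jaw":0.04}]' 20
python3 - <<'E'
from h import *
np.save('t4.npy',snap('wrist','t4'),allow_pickle=True)
a=rect('t4',load('t4'),.008,.56,.70,.13,.27,.00025,'t4r')
plan((.4444,.125,.11),93.4)
E
```

```text
clock: 17.75
position: [0.6585, 0.1893, 0.112]
ee_rot: [2.193, 2.249, 0.003]
force: [0.3, 0.5, -1.3]
width: 0.438
pos [0.6578 0.1891 0.1108] yaw 91.43 t 17.8 w 0.436 F [0.2 0.2 0.6]
  world d [-0.2134 -0.0641 -0.0008]  tool-now d [-0.0588 -0.215   0.0008]  tool-final d [-0.0514 -0.2168  0.0008]  rotvec deg [-0.02 -0.01 -1.97]
```

View pics/t4r.png

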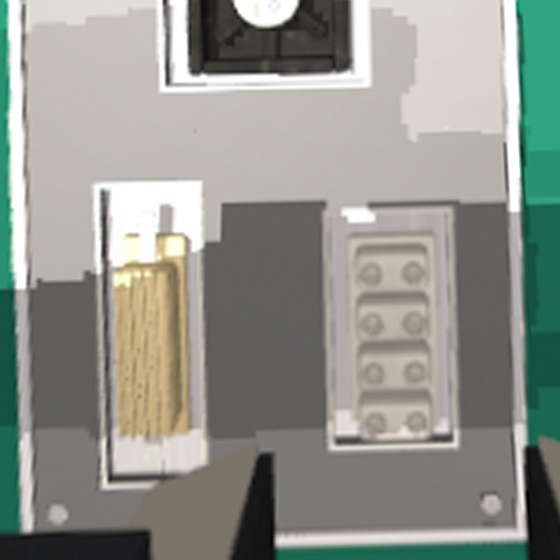

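```bash
python3 -m creep '[{"translation":[0,0,0],"rot":[0,0,-2],"jaw":0.045},{"translation":[-0.0086,-0.0361,0],"rot":[0,0,0],"jaw":0.045},{"translation":[-0.0086,-0.0361,0],"rot":[0,0,0],"jaw":0.045},{"translation":[-0.0086,-0.0361,0],"rot":[0,0,0],"jaw":0.045},{"translation":[-0.0086,-0.0361,0],"rot":[0,0,0],"jaw":0.045},{"translation":[-0.0086,-0.0361,0],"rot":[0,0,0],"jaw":0.045},{"translation":[-0.0086,-0.0361,0],"rot":[0,0,0],"jaw":0.045},{"translation":[0,0,0.03],"rot":[0,0,0],"jaw":0.045},{"translation":[0,0,0],"rot":[0,0,0],"jaw":0.045},{"translation":[0,0,0],"rot":[0,0,0],"jaw":0.045},{"translation":[0,0,0],"rot":[0,0,0],"jaw":0.045}]' 20
python3 - <<'E'
from h import *
np.save('b1.npy',snap('wrist','b1'),allow_pickle=True)
a=rect('b1',load('b1'),.011,.39,.50,.08,.18,.0002,'b1r')
plan((.4444,.125,.11),93.4)
E
```

```text
clock: 18.72
position: [0.446, 0.1248, 0.0809]
ee_rot: [2.154, 2.286, -0.001]
force: [0.4, -0.2, 0.0]
width: 0.488
pos [0.4464 0.1248 0.0811] yaw 93.42 t 18.77 w 0.491 F [ 0.4 -0.5  0. ]
  world d [-0.002   0.0002  0.0289]  tool-now d [ 0.0003 -0.002  -0.0289]  tool-final d [ 0.0003 -0.002  -0.0289]  rotvec deg [0.04 0.03 0.02]
```

View pics/b1r.png

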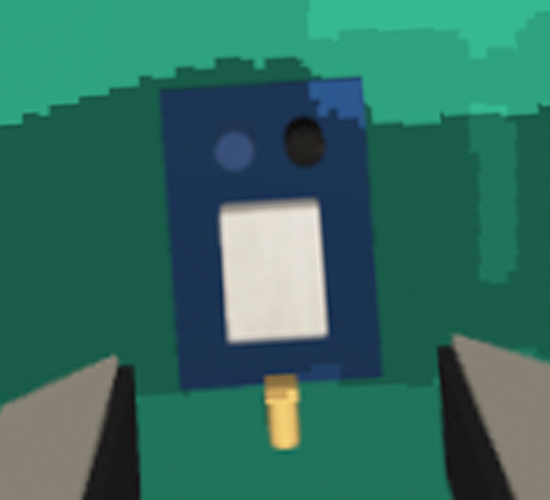

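```bash
python3 -m creep '[{"translation":[0.0007,-0.0017,0.02],"rot":[0,0,-0.3],"jaw":0.045},{"translation":[0,0,0.02],"rot":[0,0,0],"jaw":0.045},{"translation":[0,0,0.012],"rot":[0,0,0],"jaw":0.045},{"translation":[0,0,0.006],"rot":[0,0,0],"jaw":0.045},{"translation":[0,0,0.0025],"rot":[0,0,0],"jaw":0.045},{"translation":[0,0,0],"rot":[0,0,0],"jaw":0.045},{"translation":[0,0,0],"rot":[0,0,0],"jaw":0.045}]' 20
python3 - <<'E'
from h import *
snap('wrist','b2',(150,130,430,340),2.5)
plan((.4447,.1255,.0203),93.7)
E
```

```text
clock: 19.35
position: [0.4441, 0.1253, 0.0208]
ee_rot: [2.148, 2.292, 0.001]
force: [0.8, -0.1, -0.3]
width: 0.49
pos [0.444  0.1254 0.021 ] yaw 93.72 t 19.4 w 0.488 F [ 0.7 -0.7  0.1]
  world d [ 0.0007  0.0001 -0.0007]  tool-now d [0.     0.0007 0.0007]  tool-final d [0.     0.0007 0.0007]  rotvec deg [ 0.07 -0.02  0.02]
```

View pics/b2.png

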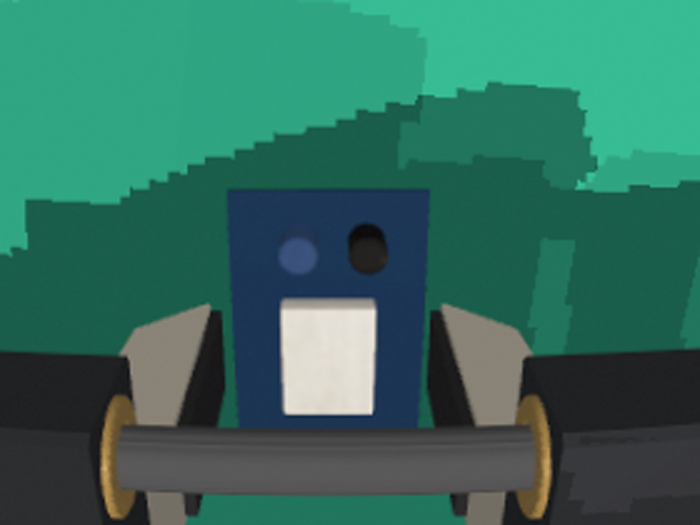

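```bash
python3 -m creep '[{"translation":[0,0.0005,0.0008],"rot":[0,0,0],"jaw":0.045},{"translation":[0,0,0],"rot":[0,0,0],"jaw":0.015},{"translation":[0,0,0],"rot":[0,0,0],"jaw":0.015},{"translation":[0,0,0],"rot":[0,0,0],"jaw":0.015},{"translation":[0,0,0],"rot":[0,0,0],"jaw":0.015},{"translation":[0,0,0],"rot":[0,0,0],"jaw":0.015},{"translation":[0,0,0],"rot":[0,0,0],"jaw":0.015}]' 20
python3 - <<'E'
from h import *
plan((.5902,.0352,.09),79.9)
E
```

```text
clock: 19.98
position: [0.4439, 0.1253, 0.0196]
ee_rot: [2.148, 2.292, 0.0]
force: [-0.4, -0.6, 2.5]
width: 0.215
pos [0.4439 0.1253 0.0196] yaw 93.73 t 19.98 w 0.215 F [-0.4 -0.6  2.5]
  world d [ 0.1463 -0.0901  0.0704]  tool-now d [-0.0994  0.1402 -0.0704]  tool-final d [-0.063   0.1599 -0.0704]  rotvec deg [ 1.000e-02 -1.000e-02  1.383e+01]
```

```bash
python3 -m creep '[{"translation":[0,0,-0.015],"rot":[0,0,0],"jaw":0.015},{"translation":[0,0,-0.025],"rot":[0,0,6.9],"jaw":0.015},{"translation":[0,0,-0.03],"rot":[0,0,6.9],"jaw":0.015},{"translation":[-0.0126,0.032,0],"rot":[0,0,0],"jaw":0.015},{"translation":[-0.0126,0.032,0],"rot":[0,0,0],"jaw":0.015},{"translation":[-0.0126,0.032,0],"rot":[0,0,0],"jaw":0.015},{"translation":[-0.0126,0.032,0],"rot":[0,0,0],"jaw":0.015},{"translation":[-0.0126,0.032,0],"rot":[0,0,0],"jaw":0.015},{"translation":[0,0,0],"rot":[0,0,0],"jaw":0.015},{"translation":[0,0,0],"rot":[0,0,0],"jaw":0.015},{"translation":[0,0,0],"rot":[0,0,0],"jaw":0.015}]' 20
python3 - <<'E'
from h import *
np.save('b3.npy',snap('wrist','b3'),allow_pickle=True)
a=rect('b3',load('b3'),.008,.54,.72,0.0,.12,.00025,'b3r')
plan((.5902,.0352,.0235),79.9)
E
```

```text
clock: 20.9
position: [0.5896, 0.0353, 0.0889]
ee_rot: [-2.408, -2.017, 0.002]
force: [-0.6, 1.1, 0.2]
width: 0.21
pos [0.5892 0.0359 0.089 ] yaw 79.95 t 20.95 w 0.211 F [-0.4  0.6 -0.5]
  world d [ 0.001  -0.0007 -0.0655]  tool-now d [-0.0005  0.0012  0.0655]  tool-final d [-0.0005  0.0011  0.0655]  rotvec deg [-0.09 -0.01  0.05]
```

View pics/b3.png

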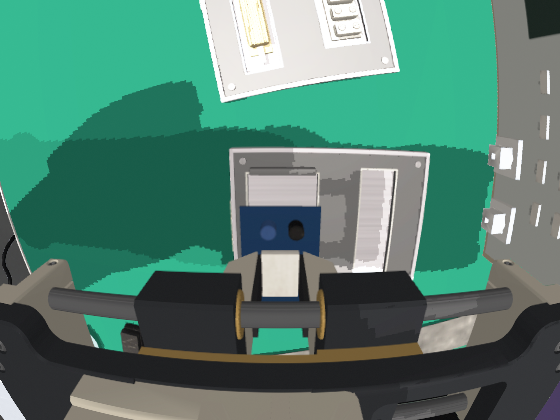

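View pics/b3r.png

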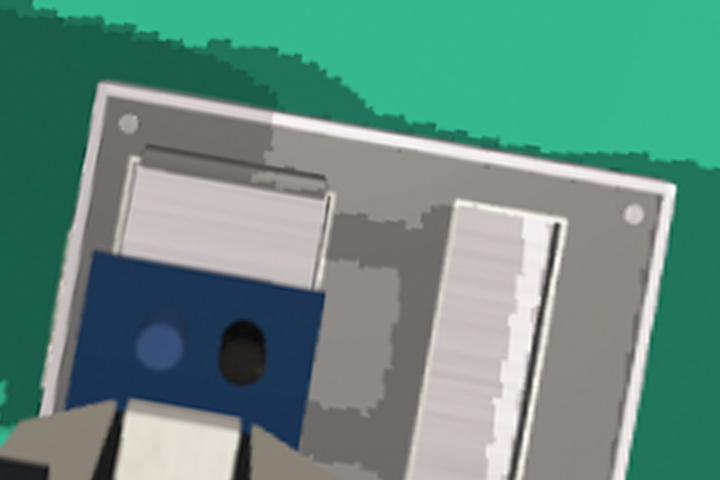

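```bash
python3 -m creep '[{"translation":[-0.0004,0.0015,0.01],"rot":[0,0,0],"jaw":0.015},{"translation":[0,0,0.02],"rot":[0,0,0],"jaw":0.015},{"translation":[0,0,0.015],"rot":[0,0,0],"jaw":0.015},{"translation":[0,0,0.01],"rot":[0,0,0],"jaw":0.015},{"translation":[0,0,0.006],"rot":[0,0,0],"jaw":0.015},{"translation":[0,0,0.003],"rot":[0,0,0],"jaw":0.015},{"translation":[0,0,0],"rot":[0,0,0],"jaw":0.015},{"translation":[0,0,0],"rot":[0,0,0],"jaw":0.015}]' 20
python3 - <<'E'
from h import *
plan((.5908,.0352,.0230),79.9)
snap('wrist','b4',(150,100,430,340),2.5)
E
```

```text
clock: 21.62
position: [0.592, 0.0346, 0.0259]
ee_rot: [2.408, 2.018, 0.001]
force: [1.1, -0.8, 0.6]
width: 0.213
pos [0.592  0.0346 0.0259] yaw 79.93 t 21.62 w 0.213 F [ 1.1 -0.8  0.6]
  world d [-0.0012  0.0006 -0.0029]  tool-now d [ 0.0003 -0.0013  0.0029]  tool-final d [ 0.0003 -0.0013  0.0029]  rotvec deg [ 0.04 -0.01  0.03]
```

View pics/b4.png

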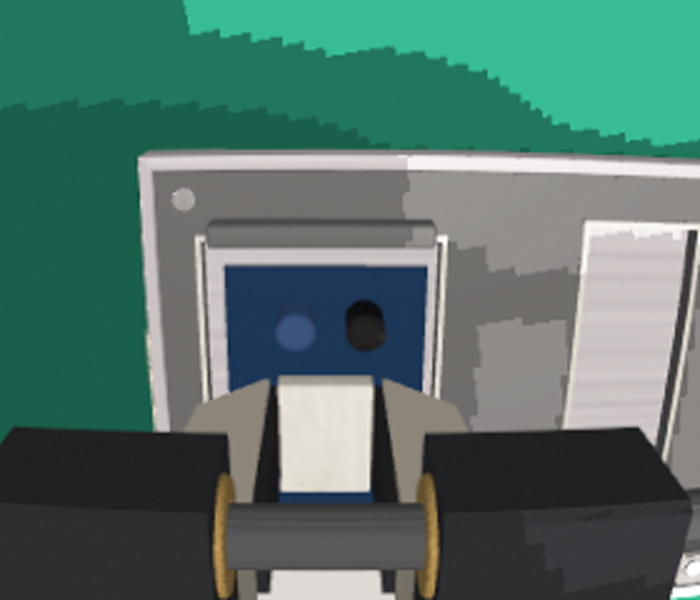

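```bash
python3 -m creep '[{"translation":[0.0002,0,0.0027],"rot":[0,0,0],"jaw":0.015},{"translation":[0,0,0],"rot":[0,0,0],"jaw":0.015},{"translation":[0,0,0],"rot":[0,0,0],"jaw":0.015}]' 20
python3 - <<'E'
from h import *
plan((.5908,.0352,.0230),79.9)
E
```

```text
clock: 21.92
position: [0.5921, 0.0349, 0.0231]
ee_rot: [2.408, 2.018, 0.001]
force: [0.3, -0.2, -0.6]
width: 0.21
pos [0.5921 0.0349 0.0231] yaw 79.93 t 21.92 w 0.21 F [ 0.3 -0.2 -0.6]
  world d [-0.0013  0.0003 -0.0001]  tool-now d [ 0.0001 -0.0013  0.0001]  tool-final d [ 0.0001 -0.0013  0.0001]  rotvec deg [ 0.04 -0.02  0.03]
```

```bash
python3 -m creep '[{"translation":[0,0,0],"rot":[0,0,0],"jaw":0.035},{"translation":[0,0,0],"rot":[0,0,0],"jaw":0.035},{"translation":[0,0,0],"rot":[0,0,0],"jaw":0.035},{"translation":[0,0,-0.01],"rot":[0,0,0],"jaw":0.035},{"translation":[0,0,-0.03],"rot":[0,0,0],"jaw":0.06},{"translation":[0,0,-0.04],"rot":[0,0,0],"jaw":0.06},{"translation":[0,0,-0.01],"rot":[0,0,0],"jaw":0.06},{"translation":[0,0,0],"rot":[0,0,0],"jaw":0.06},{"translation":[0,0,0],"rot":[0,0,0],"jaw":0.06}]' 20
python3 - <<'E'
from h import *
np.save('b5.npy',snap('wrist','b5'),allow_pickle=True)
a=rect('b5',load('b5'),.008,.54,.72,-.04,.11,.00025,'b5r')
plan((.5348,.4375,.11),92.6)
E
```

```text
clock: 22.67
position: [0.5922, 0.035, 0.1139]
ee_rot: [2.407, 2.018, 0.003]
force: [-0.6, -0.4, -0.9]
width: 0.645
pos [0.5915 0.035  0.1128] yaw 79.94 t 22.72 w 0.651 F [-0.8 -0.6 -0.3]
  world d [-0.0567  0.4025 -0.0028]  tool-now d [ 0.3864 -0.1261  0.003 ]  tool-final d [ 0.4047 -0.0383  0.0028]  rotvec deg [-1.000e-02 -2.000e-02 -1.266e+01]
```

View pics/b5r.png

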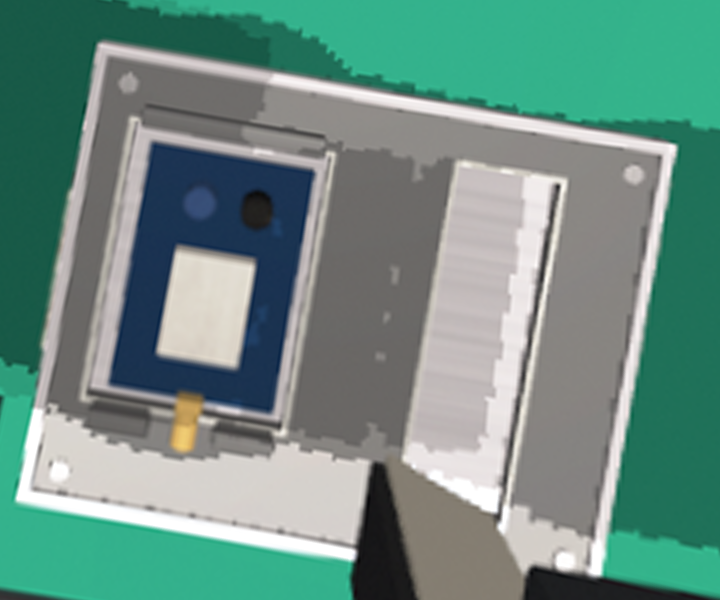

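```bash
python3 -m creep '[{"translation":[0,0,0],"rot":[0,0,-6.3],"jaw":0.06},{"translation":[0,0,0],"rot":[0,0,-6.3],"jaw":0.06},{"translation":[0.04,-0.0038,0],"rot":[0,0,0],"jaw":0.06},{"translation":[0.04,-0.0038,0],"rot":[0,0,0],"jaw":0.06},{"translation":[0.04,-0.0038,0],"rot":[0,0,0],"jaw":0.06},{"translation":[0.04,-0.0038,0],"rot":[0,0,0],"jaw":0.06},{"translation":[0.04,-0.0038,0],"rot":[0,0,0],"jaw":0.06},{"translation":[0.04,-0.0038,0],"rot":[0,0,0],"jaw":0.06},{"translation":[0.04,-0.0038,0],"rot":[0,0,0],"jaw":0.06},{"translation":[0.04,-0.0038,0],"rot":[0,0,0],"jaw":0.06},{"translation":[0.04,-0.0038,0],"rot":[0,0,0],"jaw":0.06},{"translation":[0.02,-0.002,0],"rot":[0,0,0],"jaw":0.06}]' 20
python3 -m creep '[{"translation":[0,0,0],"rot":[0,0,0],"jaw":0.06},{"translation":[0,0,0],"rot":[0,0,0],"jaw":0.06},{"translation":[0,0,0],"rot":[0,0,0],"jaw":0.06}]' 20
python3 - <<'E'
from h import *
np.save('k1.npy',snap('wrist','k1'),allow_pickle=True)
a=rect('k1',load('k1'),.016,.47,.60,.38,.50,.0002,'k1r')
plan((.5348,.4375,.11),92.6)
E
```

```text
clock: 23.72
position: [0.5354, 0.419, 0.1107]
ee_rot: [-2.163, -2.274, 0.002]
force: [-0.0, 1.0, 0.6]
width: 0.653
clock: 23.97
position: [0.5387, 0.4112, 0.1116]
ee_rot: [2.172, 2.268, -0.004]
force: [1.0, -1.4, 0.4]
width: 0.654
pos [0.5392 0.4106 0.112 ] yaw 92.4 t 24.02 w 0.65 F [ 0.9  0.4 -0.1]
  world d [-0.0044  0.0269 -0.002 ]  tool-now d [ 0.027  -0.0033  0.0019]  tool-final d [ 0.027  -0.0032  0.002 ]  rotvec deg [-0.05  0.11 -0.2 ]
```

View pics/k1r.png

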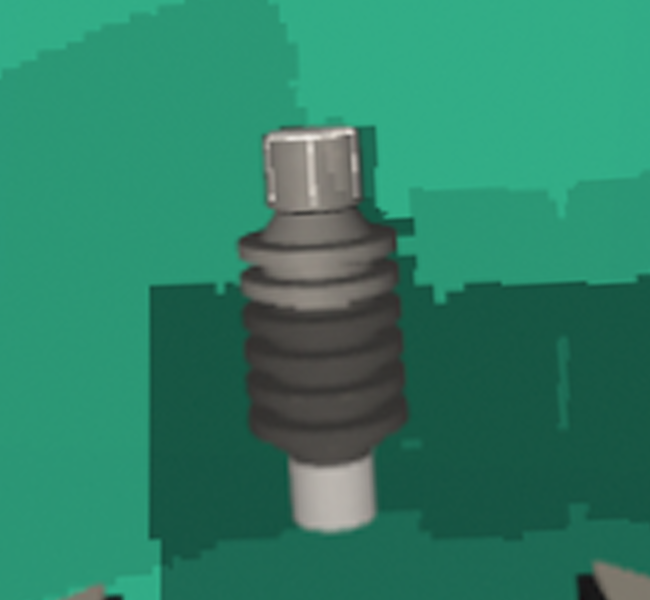

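View pics/k1.png

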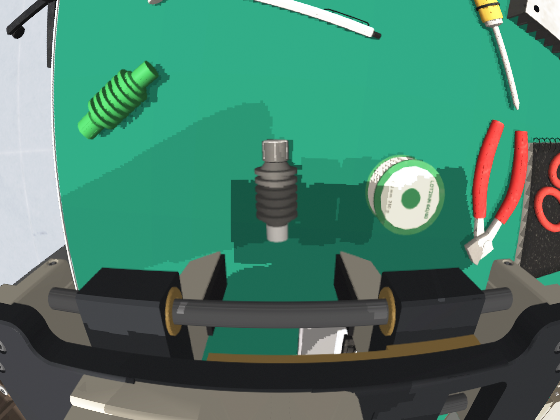

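```bash
python3 -m creep '[{"translation":[0.0259,-0.0037,0],"rot":[0,0,-1.2],"jaw":0.05},{"translation":[0,0,0.01],"rot":[0,0,0],"jaw":0.05},{"translation":[0,0,0.03],"rot":[0,0,0],"jaw":0.05},{"translation":[0,0,0.01],"rot":[0,0,0],"jaw":0.05},{"translation":[0,0,0],"rot":[0,0,0],"jaw":0.05},{"translation":[0,0,0],"rot":[0,0,0],"jaw":0.05}]' 20
python3 - <<'E'
from h import *
np.save('k2.npy',snap('wrist','k2',(100,80,460,350),2),allow_pickle=True)
plan((.5344,.4363,.0215),93.6)
E
```

```text
clock: 24.52
position: [0.5342, 0.4371, 0.0625]
ee_rot: [2.15, 2.291, -0.003]
force: [0.0, -0.3, 0.6]
width: 0.541
pos [0.5348 0.4377 0.0635] yaw 93.64 t 24.57 w 0.54 F [ 0.6  1.1 -0.2]
  world d [-0.0004 -0.0014 -0.042 ]  tool-now d [-0.0014 -0.0005  0.042 ]  tool-final d [-0.0014 -0.0005  0.042 ]  rotvec deg [0.02 0.01 0.04]
```

View pics/k2.png

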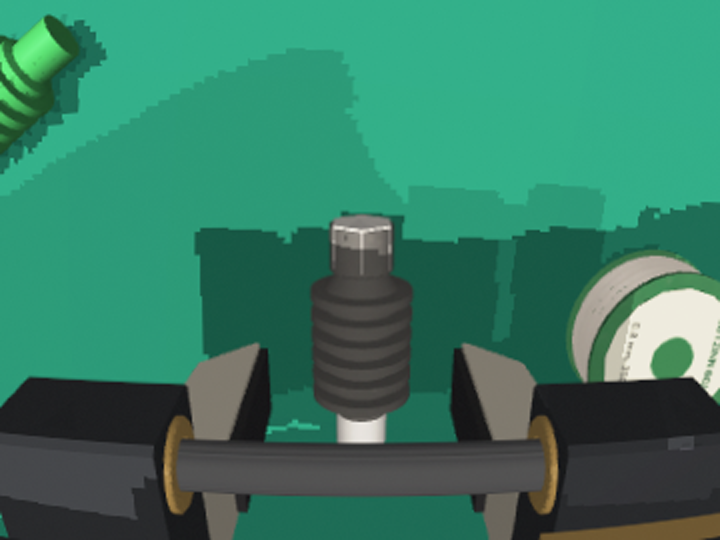

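```bash
python3 -m creep '[{"translation":[-0.0013,-0.0004,0.015],"rot":[0,0,0],"jaw":0.05},{"translation":[0,0,0.014],"rot":[0,0,0],"jaw":0.05},{"translation":[0,0,0.009],"rot":[0,0,0],"jaw":0.05},{"translation":[0,0,0.004],"rot":[0,0,0],"jaw":0.05},{"translation":[0,0,0],"rot":[0,0,0],"jaw":0.05},{"translation":[0,0,0],"rot":[0,0,0],"jaw":0.05},{"translation":[0,0,0],"rot":[0,0,0],"jaw":0.025},{"translation":[0,0,0],"rot":[0,0,0],"jaw":0.025},{"translation":[0,0,0],"rot":[0,0,0],"jaw":0.025},{"translation":[0,0,0],"rot":[0,0,0],"jaw":0.025},{"translation":[0,0,0],"rot":[0,0,0],"jaw":0.025}]' 25
python3 - <<'E'
from h import *
np.save('k3.npy',snap('wrist','k3',(100,80,460,350),2),allow_pickle=True)
C=np.array([.6264,.0299]);a=np.radians(-10);t=C+np.array([.034*np.cos(a),.034*np.sin(a)]);print(t)
plan((t[0],t[1],.1),80)
E
```

```text
clock: 25.48
position: [0.534, 0.4375, 0.0213]
ee_rot: [2.148, 2.292, 0.001]
force: [0.2, -0.5, 2.2]
width: 0.346
[0.65988346 0.02399596]
pos [0.534  0.4374 0.0213] yaw 93.72 t 25.53 w 0.336 F [-0.2 -0.4  2.9]
  world d [ 0.1259 -0.4134  0.0787]  tool-now d [-0.4207  0.0988 -0.0789]  tool-final d [-0.3853  0.1958 -0.0787]  rotvec deg [ 0.03 -0.04 13.72]
```

View pics/k3.png

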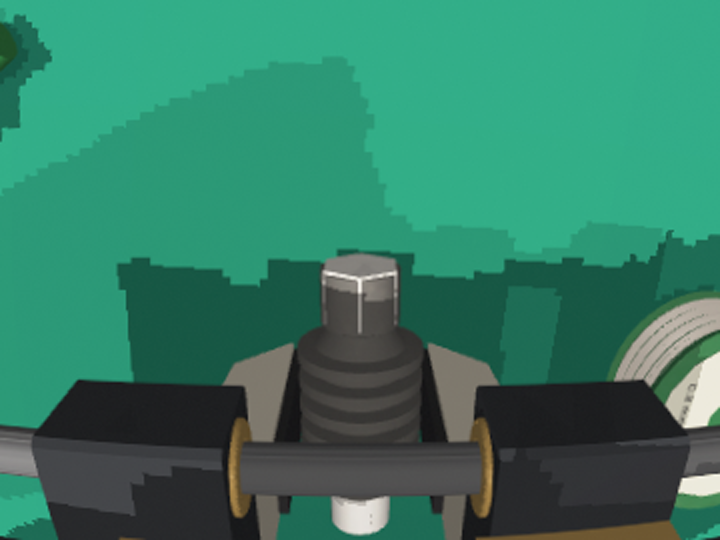

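```bash
python3 - <<'E'
from h import *
for n in ('w4','b5','b3'):
    im=cv2.imread(f'pics/raw_{n}.png')[100:300,420:560]
    cv2.imwrite(f'pics/kn_{n}.png',cv2.resize(im,None,fx=2.2,fy=2.2,interpolation=2))
cv2.imwrite('pics/kn.png',np.hstack([cv2.imread(f'pics/kn_{n}.png') for n in ('w4','b5')]))
E
```

```text
(no output)
```

View pics/kn.png

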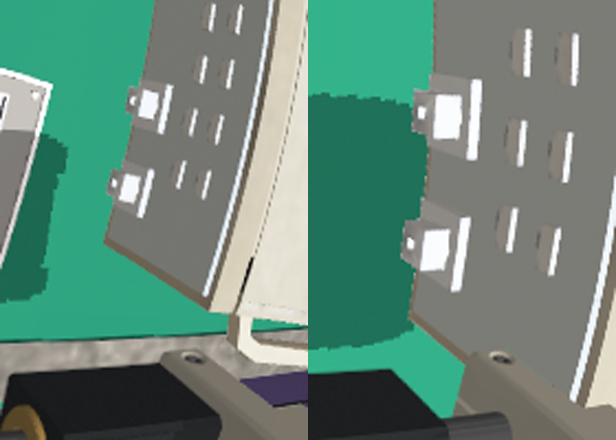

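```bash
python3 - <<'E'
from h import *
a,b=load('w4'),load('b5')
for n,p,q in [('k1',(478.2,146.4),(468.6,152.3)),('k2',(469.1,183.2),(462.7,211.4)),('corner',(468.2,209.5),(467.3,241.8))]:
    X,e=tri([ray(a,p,True),ray(b,q,True)]);print(n,X.round(4),np.round(e,4))
for p in [(468.2,209.5)]: print(onz(a,p,0.0,True),onz(b,(467.3,241.8),0.0,True))
E
```

```text
k1 [0.7477 0.0699 0.0331] [0.0002 0.0002]
k2 [0.7391 0.0233 0.0356] [0.0001 0.0001]
corner [ 0.7584 -0.0168  0.0143] [0.0003 0.0003]
[ 7.68609695e-01 -2.11290884e-02  5.55111512e-17] [ 0.76691231 -0.02446851  0.        ]
```

```bash
python3 - <<'E'
from h import *
a,b=load('w4'),load('b5')
f=lambda x,y,o=0:((x-o)/2.2+420,y/2.2+100)
for n,p,q in [('btn1',f(173,186),f(497,250,308)),('btn2',f(197,196),f(537,272,308)),('flange2top',f(152,170),f(469,217,308)),('flange1 tr',f(172,85),f(481,82,308)),('bigcorner',f(206,298),f(575,400,308))]:
    X,e=tri([ray(a,p,True),ray(b,q,True)]);print(n,X.round(4),np.round(e,4))
E
```

```text
btn1 [0.7533 0.0324 0.0774] [0.0007 0.0007]
btn2 [0.7537 0.0323 0.0982] [0.0007 0.0007]
flange2top [0.759  0.0352 0.0507] [0.0005 0.0005]
flange1 tr [0.7591 0.0836 0.0591] [0.0001 0.0001]
bigcorner [ 0.7844 -0.0243  0.0925] [0.0018 0.0018]
```

```bash
python3 -m creep '[{"translation":[0,0,0],"rot":[0,0,0],"jaw":0.04},{"translation":[0,0,0],"rot":[0,0,0],"jaw":0.04},{"translation":[0,0,-0.0035],"rot":[0,0,0],"jaw":0.04},{"translation":[0,0,0],"rot":[0,0,0],"jaw":0.04},{"translation":[0,0,0],"rot":[0,0,0],"jaw":0.04},{"translation":[0,0,0],"rot":[0,0,0],"jaw":0.025},{"translation":[0,0,0],"rot":[0,0,0],"jaw":0.025},{"translation":[0,0,0],"rot":[0,0,0],"jaw":0.025},{"translation":[0,0,0],"rot":[0,0,0],"jaw":0.025}]' 30
python3 -m creep '[{"translation":[0,0,-0.02],"rot":[0,0,0],"jaw":0.025},{"translation":[0,0,-0.04],"rot":[0,0,0],"jaw":0.025},{"translation":[0,0,-0.02],"rot":[0,0,0],"jaw":0.025},{"translation":[0,0,0],"rot":[0,0,0],"jaw":0.025},{"translation":[0,0,0],"rot":[0,0,0],"jaw":0.025}]' 30
python3 - <<'E'
from h import *
np.save('k4.npy',snap('wrist','k4',(100,80,460,350),2),allow_pickle=True)
snap('side','k4s',(200,20,400,220),4)
plan((.66,.024,.1),80)
E
```

```text
clock: 26.28
position: [0.5337, 0.4372, 0.0242]
ee_rot: [-2.148, -2.292, 0.0]
force: [0.2, -0.6, 0.1]
width: 0.343
clock: 26.7
position: [0.5342, 0.4376, 0.1054]
ee_rot: [-2.148, -2.293, -0.004]
force: [-0.3, -0.3, -1.5]
width: 0.339
pos [0.5328 0.4368 0.103 ] yaw 93.73 t 26.8 w 0.342 F [-0.6 -0.2 -1.5]
  world d [ 0.1272 -0.4128 -0.003 ]  tool-now d [-0.4202  0.1001  0.0032]  tool-final d [-0.3844  0.197   0.003 ]  rotvec deg [-0.1   0.07 13.73]
```

View pics/k4.png

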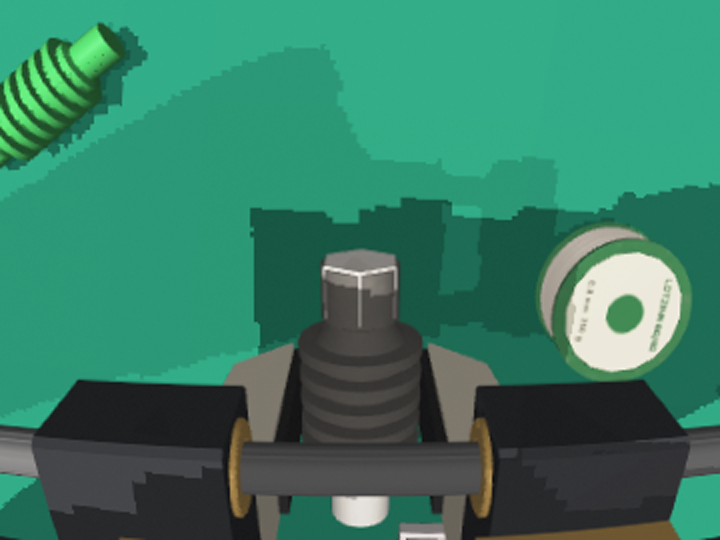

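View pics/k4s.png

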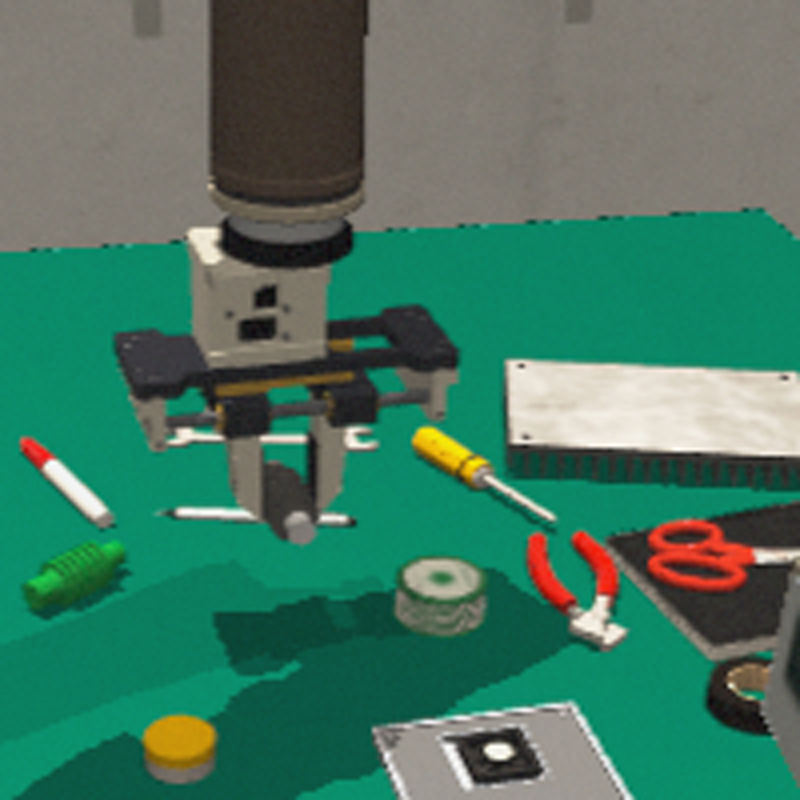

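```bash
python3 -m creep '[{"translation":[0,0,0],"rot":[0,0,6.9],"jaw":0.025},{"translation":[0,0,0],"rot":[0,0,6.9],"jaw":0.025},{"translation":[-0.038,0.0137,0],"rot":[0,0,0],"jaw":0.025},{"translation":[-0.038,0.0137,0],"rot":[0,0,0],"jaw":0.025},{"translation":[-0.038,0.0137,0],"rot":[0,0,0],"jaw":0.025},{"translation":[-0.038,0.0137,0],"rot":[0,0,0],"jaw":0.025},{"translation":[-0.038,0.0137,0],"rot":[0,0,0],"jaw":0.025},{"translation":[-0.038,0.0137,0],"rot":[0,0,0],"jaw":0.025},{"translation":[-0.038,0.0137,0],"rot":[0,0,0],"jaw":0.025},{"translation":[-0.038,0.0137,0],"rot":[0,0,0],"jaw":0.025},{"translation":[-0.038,0.0137,0],"rot":[0,0,0],"jaw":0.025},{"translation":[-0.038,0.0137,0],"rot":[0,0,0],"jaw":0.025}]' 30
python3 -m creep '[{"translation":[0,0,0],"rot":[-6,0,0],"jaw":0.025},{"translation":[0,0,0],"rot":[-6,0,0],"jaw":0.025},{"translation":[0,0,0],"rot":[0,0,0],"jaw":0.025},{"translation":[0,0,0],"rot":[0,0,0],"jaw":0.025},{"translation":[0,0,0],"rot":[0,0,0],"jaw":0.025}]' 30
cat >> h.py <<'E'
def planx(target,yaw=80,tilt=-12):
    s=arm.observe();p=s['position'];R=Ro.from_rotvec(s['ee_rot'])
    a=np.radians(yaw);T=Ro.from_matrix(np.array([[np.cos(a),np.sin(a),0],[np.sin(a),-np.cos(a),0],[0,0,-1]]))*Ro.from_euler('x',tilt,degrees=True)
    d=np.asarray(target)-p
    print('pos',p.round(4),'t',round(s['clock'],2),'w',round(s['width'],3),'F',s['force'].round(1),'d',d.round(4),'tool d',R.inv().apply(d).round(4),'rot',(R.inv()*T).as_rotvec(degrees=True).round(2))
    print('  att axis point now',(p+R.apply([-.001,0,.0082])).round(4),' tool axes',R.as_matrix().round(3).tolist())
E
python3 - <<'E'
from h import *
np.save('k5.npy',snap('wrist','k5'),allow_pickle=True)
a=rect('k5',load('k5'),.008,.54,.72,-.04,.11,.00025,'k5r')
snap('side','k5s',(200,120,500,345),2.6)
planx((.658,.024,.1))
E
```

```text
clock: 27.8
position: [0.601, 0.0373, 0.1027]
ee_rot: [-2.407, -2.017, 0.004]
force: [1.2, 0.2, -1.5]
width: 0.343
clock: 28.22
position: [0.6022, 0.0402, 0.104]
ee_rot: [2.28, 1.914, 0.198]
force: [0.9, -0.8, -0.8]
width: 0.338
pos [0.6033 0.0399 0.1044] t 28.32 w 0.339 F [ 0.2 -0.  -1.4] d [ 0.0547 -0.0159 -0.0044] tool d [-0.0062  0.0544  0.0161] rot [-0.04  0.    0.  ]
  att axis point now [0.6048 0.0386 0.0964]  tool axes [[0.174, 0.963, 0.204], [0.985, -0.17, -0.036], [-0.0, 0.207, -0.978]]
```

View pics/k5.png

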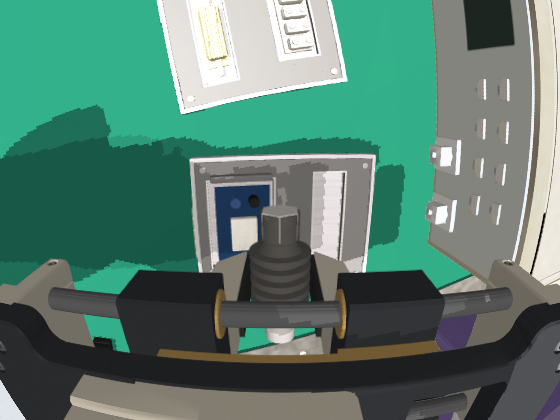

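View pics/k5s.png

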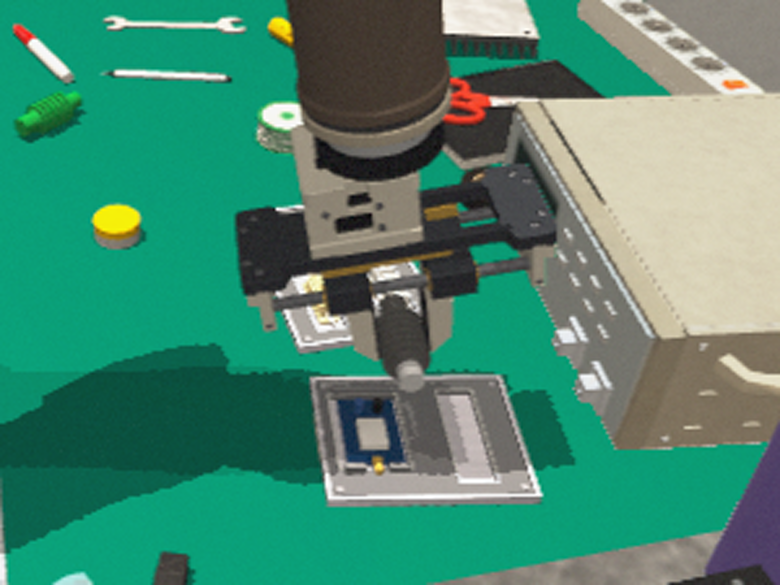

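```bash
python3 - <<'E'
import cv2,numpy as np
a=cv2.imread('pics/raw_k5.png')[120:270,410:550];b=cv2.imread('pics/raw_b5.png')[100:250,420:560]
cv2.imwrite('pics/kk.png',np.hstack([cv2.resize(i,None,fx=2.8,fy=2.8,interpolation=2) for i in (a,b)]))
E
```

```text
(no output)
```

View pics/kk.png

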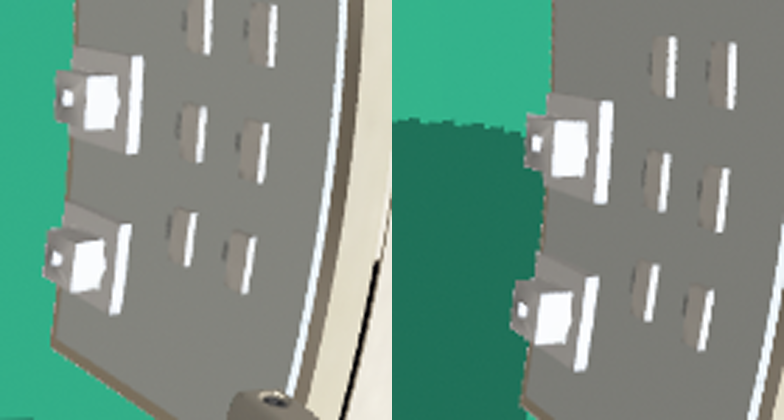

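```bash
python3 - <<'E'
from h import *
a,b,c=load('k5'),load('b5'),load('w4')
A=lambda x,y:(x/2.8+410,y/2.8+120);B=lambda x,y:((x-392)/2.8+420,y/2.8+100)
for n,p,q in [('btn1 botright',A(191,265),B(653,320)),('btn1 topright',A(196,211),B(658,264)),('btn2 topright',A(256,236),B(713,290)),('btn3 tr',A(207,106),B(670,154)),('fl2 tr',A(131,225),B(599,276)),('fl1 tr',A(144,57),B(613,101)),('tip2',A(45,240),B(512,293)),('tip1',A(57,72),B(526,125)),('corner',A(52,347),B(524,400))]:
    X,e=tri([ray(a,p,True),ray(b,q,True)]);print(n,X.round(4),np.round(e,4))
E
```

```text
btn1 botright [0.7591 0.0311 0.078 ] [0. 0.]
btn1 topright [0.7593 0.0463 0.0787] [0.0002 0.0002]
btn2 topright [0.7577 0.0467 0.1022] [0.0001 0.0001]
btn3 tr [0.7626 0.0737 0.079 ] [0.0002 0.0002]
fl2 tr [0.7588 0.0354 0.0526] [0.0003 0.0003]
fl1 tr [0.7631 0.0835 0.0544] [0.0002 0.0002]
tip2 [0.7423 0.0274 0.0308] [0.0004 0.0004]
tip1 [0.7497 0.0765 0.0298] [0.0012 0.0012]
corner [ 0.7536 -0.015   0.0204] [0.0009 0.0009]
```

```bash
python3 -m creep '[{"translation":[-0.0024,0.0278,0.0059],"rot":[0,0,0],"jaw":0.025},{"translation":[-0.0024,0.0278,0.0059],"rot":[0,0,0],"jaw":0.025},{"translation":[0,0,0],"rot":[0,0,0],"jaw":0.025},{"translation":[0,-0.0042,0.0196],"rot":[0,0,0],"jaw":0.025},{"translation":[0,-0.0042,0.0196],"rot":[0,0,0],"jaw":0.025},{"translation":[0,0,0],"rot":[0,0,0],"jaw":0.025},{"translation":[0,0,0],"rot":[0,0,0],"jaw":0.025},{"translation":[0,0,0],"rot":[0,0,0],"jaw":0.025}]' 30
python3 - <<'E'
from h import *
np.save('k6.npy',snap('wrist','k6'),allow_pickle=True)
a=rect('k6',load('k6'),.008,.58,.74,-.03,.10,.00025,'k6r')
snap('side','k6s',(280,180,480,320),4)
planx((.6583,.0243,.0307))
E
```

```text
clock: 28.98
position: [0.6581, 0.0244, 0.065]
ee_rot: [2.279, 1.91, 0.201]
force: [-0.3, 0.4, -1.3]
width: 0.339
pos [0.6582 0.0245 0.0656] t 29.08 w 0.339 F [ 0.  -0.  -0.2] d [ 0.0001 -0.0002 -0.0349] tool d [-0.0002 -0.0072  0.0341] rot [ 0.1  -0.02 -0.07]
  att axis point now [0.6597 0.0232 0.0575]  tool axes [[0.175, 0.963, 0.206], [0.985, -0.171, -0.036], [0.001, 0.21, -0.978]]
```

View pics/k6.png

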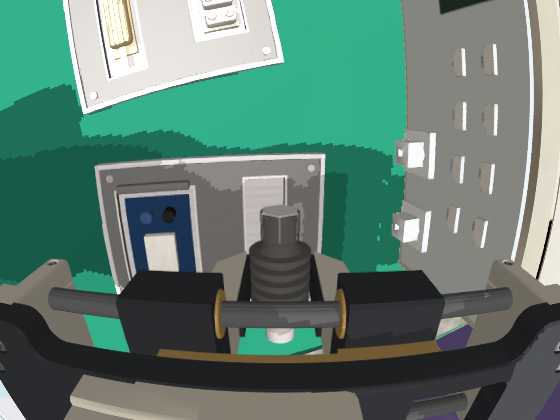

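View pics/k6s.png

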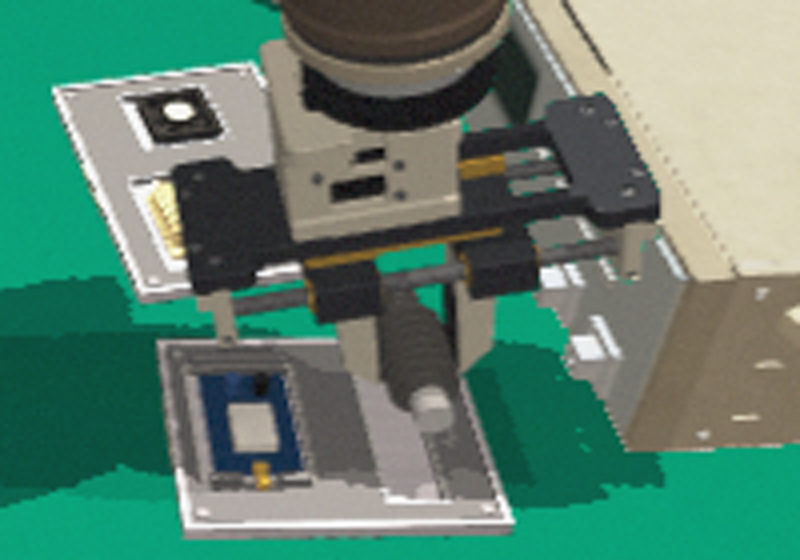

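View pics/k6r.png

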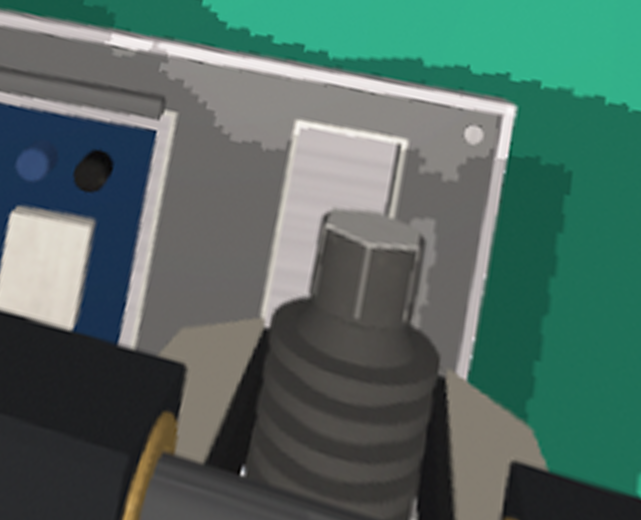

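```bash
python3 -m creep '[{"translation":[0,-0.003,0.0145],"rot":[0,0,0],"jaw":0.025},{"translation":[0,-0.002,0.0098],"rot":[0,0,0],"jaw":0.025},{"translation":[0,-0.0015,0.0066],"rot":[0,0,0],"jaw":0.025},{"translation":[0,0,0],"rot":[0,0,0],"jaw":0.025},{"translation":[0,0,0],"rot":[0,0,0],"jaw":0.025},{"translation":[0,0,0],"rot":[0,0,0],"jaw":0.025}]' 30
python3 - <<'E'
from h import *
np.save('k7.npy',snap('wrist','k7'),allow_pickle=True)
snap('side','k7s',(280,180,480,320),4)
planx((.6583,.0243,.0300))
E
```

```text
clock: 29.58
position: [0.6576, 0.0243, 0.0331]
ee_rot: [2.28, 1.91, 0.201]
force: [0.0, 0.0, -1.6]
width: 0.34
pos [0.6577 0.0244 0.0333] t 29.68 w 0.34 F [ 0.7 -0.6 -0.8] d [ 0.0006 -0.0001 -0.0033] tool d [ 0.     -0.0001  0.0033] rot [ 0.05  0.   -0.08]
  att axis point now [0.6592 0.0231 0.0252]  tool axes [[0.175, 0.963, 0.206], [0.985, -0.171, -0.036], [0.0, 0.209, -0.978]]
```

View pics/k7.png

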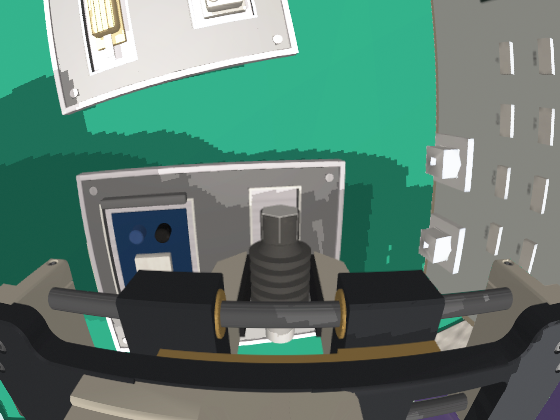

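View pics/k7s.png

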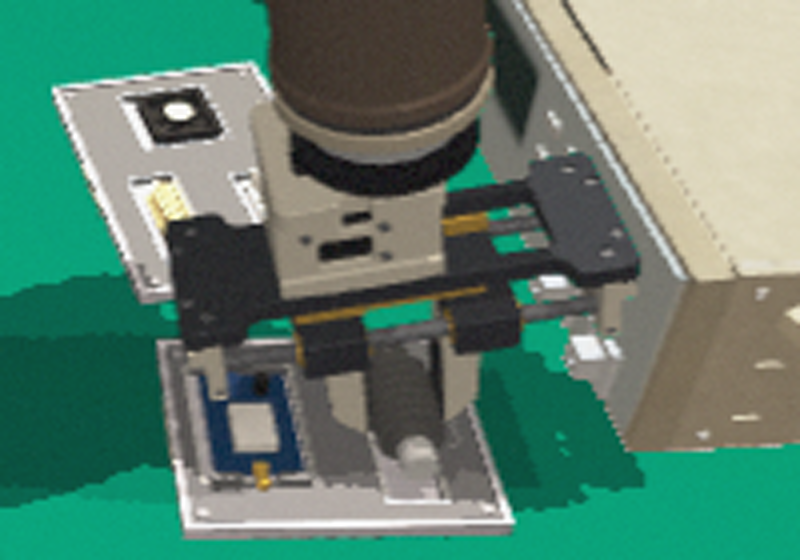

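```bash
python3 -m creep '[{"translation":[0,0,0.003],"rot":[0,0,0],"jaw":0.025},{"translation":[0,0,0],"rot":[0,0,0],"jaw":0.025},{"translation":[0,0,0],"rot":[0,0,0],"jaw":0.025}]' 30
python3 - <<'E'
from h import *
planx((.6583,.0243,.0280))
E
```

```text
clock: 29.93
position: [0.6578, 0.0243, 0.0297]
ee_rot: [2.28, 1.91, 0.201]
force: [0.4, -0.2, -1.5]
width: 0.341
pos [0.6578 0.0243 0.0297] t 29.93 w 0.341 F [ 0.4 -0.2 -1.5] d [ 0.0005 -0.     -0.0017] tool d [0.0001 0.0001 0.0017] rot [-0.01  0.02 -0.07]
  att axis point now [0.6593 0.023  0.0216]  tool axes [[0.175, 0.963, 0.205], [0.985, -0.171, -0.036], [-0.0, 0.208, -0.978]]
```

```bash
python3 -m creep '[{"translation":[0,0,0.001],"rot":[0,0,0],"jaw":0.025},{"translation":[0,0,0],"rot":[0,0,0],"jaw":0.025},{"translation":[0,0,0],"rot":[0,0,0],"jaw":0.034},{"translation":[0,0,0],"rot":[0,0,0],"jaw":0.036},{"translation":[0,0,0],"rot":[0,0,0],"jaw":0.038},{"translation":[0,0,0],"rot":[0,0,0],"jaw":0.041},{"translation":[0,0,0],"rot":[0,0,0],"jaw":0.041}]' 20
python3 - <<'E'
from h import *
np.save('k8.npy',snap('wrist','k8',(100,80,460,350),2),allow_pickle=True)
planx((.6583,.0243,.0280))
E
```

```text
clock: 30.52
position: [0.6582, 0.0243, 0.0288]
ee_rot: [2.28, 1.91, 0.201]
force: [0.0, -0.0, -0.2]
width: 0.443
pos [0.6582 0.0243 0.0289] t 30.57 w 0.45 F [0.2 0.4 0.3] d [ 0.0001  0.     -0.0009] tool d [ 0.     -0.0001  0.0009] rot [ 0.01  0.01 -0.08]
  att axis point now [0.6597 0.023  0.0208]  tool axes [[0.175, 0.963, 0.205], [0.985, -0.171, -0.036], [0.0, 0.208, -0.978]]
```

View pics/k8.png

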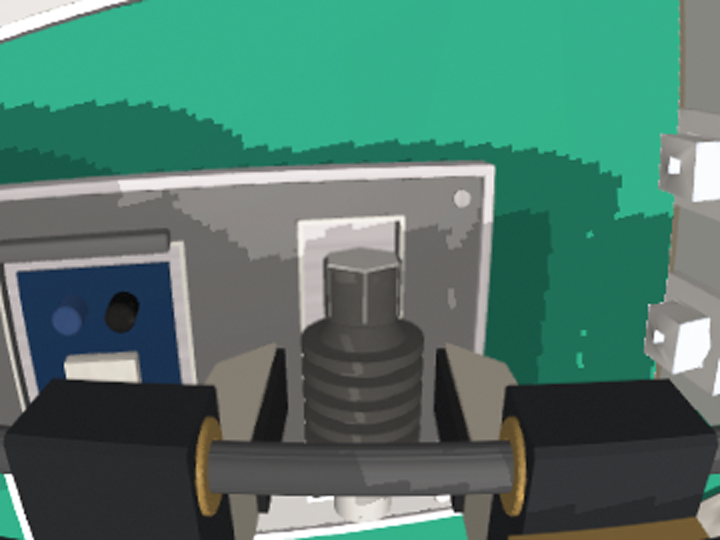

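```bash
python3 -m creep '[{"translation":[0,0,-0.01],"rot":[0,0,0],"jaw":0.043},{"translation":[0,0,-0.03],"rot":[0,0,0],"jaw":0.05},{"translation":[0,0,-0.04],"rot":[0,0,0],"jaw":0.05},{"translation":[0,0,-0.03],"rot":[0,0,0],"jaw":0.05},{"translation":[0,-0.02,0],"rot":[0,0,0],"jaw":0.05},{"translation":[0,0,0],"rot":[0,0,0],"jaw":0.05},{"translation":[0,0,0],"rot":[0,0,0],"jaw":0.05},{"translation":[0,0,0],"rot":[0,0,0],"jaw":0.05}]' 20
python3 - <<'E'
from h import *
np.save('k9.npy',snap('wrist','k9'),allow_pickle=True)
rect('k9',load('k9'),.008,.54,.72,-.04,.11,.00025,'k9r')
rect('k9',load('k9'),.019,.54,.72,-.04,.11,.00025,'k9q')
E
```

```text
clock: 31.23
position: [0.6164, 0.0319, 0.1322]
ee_rot: [2.28, 1.911, 0.201]
force: [-0.6, 0.1, 0.2]
width: 0.544
```

View pics/k9r.png

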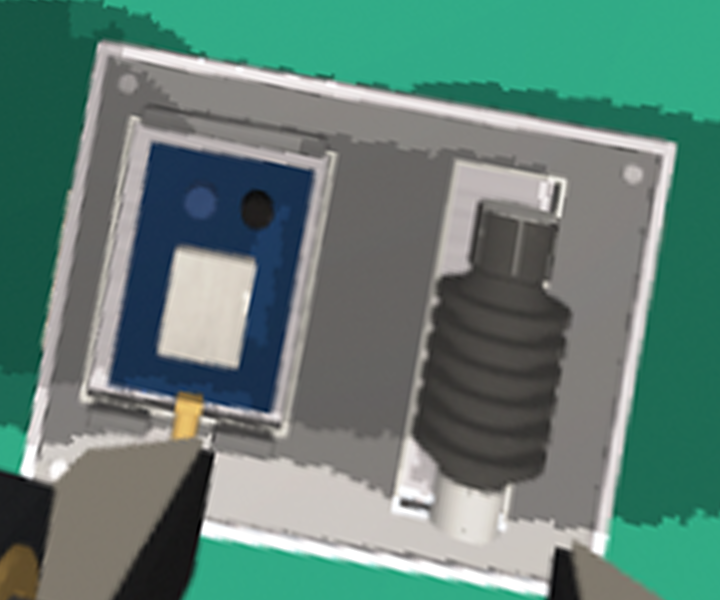

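View pics/k9.png

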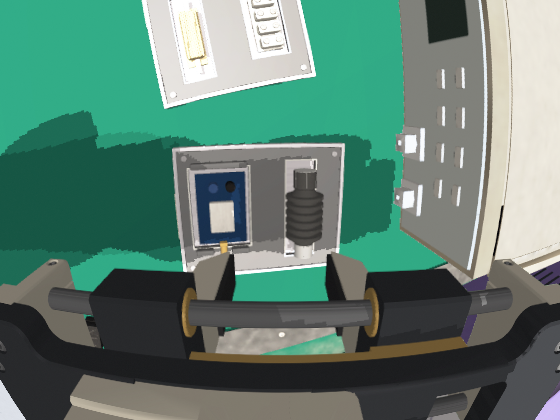

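```bash
python3 - <<'E'
from h import *
i=load('k9');C=np.array([.6264,.0299]);a=np.radians(-10);R=np.array([[np.cos(a),-np.sin(a)],[np.sin(a),np.cos(a)]])
im=cv2.imread('pics/raw_k9.png')[150:270,270:350];cv2.imwrite('pics/k9z.png',cv2.resize(im,None,fx=5,fy=5,interpolation=2))
q=(-np.array(i['R']).T@i['t']);print('cam',q)
for uv,z in [((303,258),.028),((303,258),.025),((304.5,170),.028),((304.5,170),.019)]:
    P=onz(i,uv,z,True);print(uv,z,P.round(4),'tray',(R.T@(P[:2]-C)).round(4))
# ring silhouettes
for uv in [(286,210),(323.5,210)]:
  for z in (.019,.025):
    P=onz(i,uv,z,True);print('ring',uv,z,(R.T@(P[:2]-C)).round(4))
it=optics.get_image('side')
E
```

```text
cam [0.60158334 0.11966574 0.27280309]
(303, 258) 0.028 [ 0.6514 -0.0136  0.028 ] tray [ 0.0321 -0.0386]
(303, 258) 0.025 [ 0.652  -0.0153  0.025 ] tray [ 0.033  -0.0401]
(304.5, 170) 0.028 [0.6642 0.0621 0.028 ] tray [0.0317 0.0383]
(304.5, 170) 0.019 [0.6665 0.06   0.019 ] tray [0.0343 0.0366]
ring (286, 210) 0.019 [0.0188 0.0031]
ring (286, 210) 0.025 [0.0174 0.0051]
ring (323.5, 210) 0.019 [0.0522 0.001 ]
ring (323.5, 210) 0.025 [0.05  0.003]
```

View pics/k9z.png

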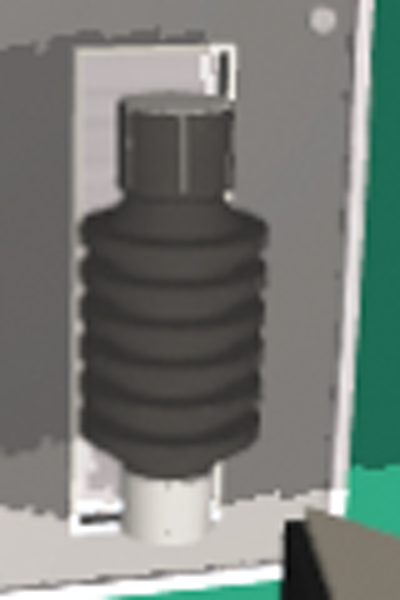

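```bash
python3 -m creep '[{"translation":[0.03,-0.02,-0.03],"rot":[6,0,0],"jaw":0.05},{"translation":[0.03,-0.02,-0.03],"rot":[6,0,0],"jaw":0.05},{"translation":[0.03,-0.02,-0.03],"rot":[0,0,0],"jaw":0.05},{"translation":[0.03,-0.02,0],"rot":[0,0,0],"jaw":0.05},{"translation":[0,0,0],"rot":[0,0,0],"jaw":0.05},{"translation":[0,0,0],"rot":[0,0,0],"jaw":0.05},{"translation":[0,0,0],"rot":[0,0,0],"jaw":0.05}]' 20
python3 - <<'E'
from h import *
np.save('z1.npy',snap('wrist','z1'),allow_pickle=True)
snap('side','z1s',(180,130,480,330),2.6)
snap('top','z1t',(130,120,430,300),2.6)
it=optics.camera_info('top');i2=optics.camera_info('side');iw=load('z1');print(arm.observe()['position'])
for n in ['attenuator_mid','amplifier_board','fan','power_resistor','terminal_strip']:
    r={c:[(np.round(q['location'],1),round(q['score'],2)) for q in optics.pinpoint(c,n)[:3]] for c in ('top','side','wrist')};print(n,r)
E
```

```text
clock: 31.92
position: [0.5563, 0.1527, 0.2042]
ee_rot: [2.405, 2.016, 0.002]
force: [0.5, -0.6, -0.5]
width: 0.545
[0.5565108  0.15145869 0.20440571]
attenuator_mid {'top': [(array([146.5, 266.5]), 0.64)], 'side': [(array([382.7, 285.1]), 0.75), (array([219.1, 161.3]), 0.58)], 'wrist': [(array([385.3, 285. ]), 0.72)]}
amplifier_board {'top': [], 'side': [(array([343.2, 284.8]), 0.66), (array([308.6, 171.7]), 0.28)], 'wrist': [(array([326.2, 277.5]), 0.68)]}
fan {'top': [(array([257.7, 169.6]), 0.63)], 'side': [(array([326.6, 213.4]), 0.73), (array([381.9, 284.1]), 0.49)], 'wrist': [(array([326.8,  72.8]), 0.94), (array([382.2, 283.1]), 0.31)]}
power_resistor {'top': [(array([293.9, 181.8]), 0.72)], 'side': [(array([323.5, 238.6]), 0.74)], 'wrist': [(array([312.3, 153.3]), 0.82)]}
terminal_strip {'top': [(array([292. , 182.4]), 0.44)], 'side': [(array([351.5, 232.5]), 0.61)], 'wrist': [(array([365.8, 143.8]), 0.75)]}
```

View pics/z1.png

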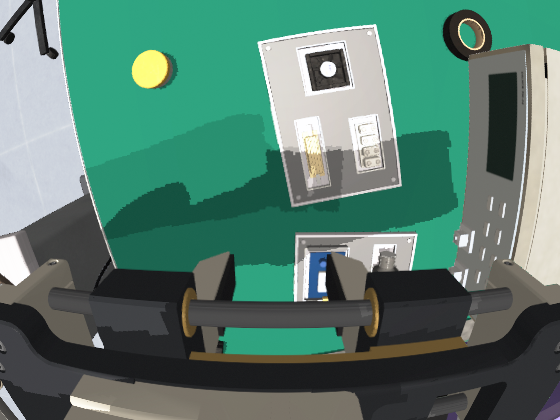

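View pics/z1s.png

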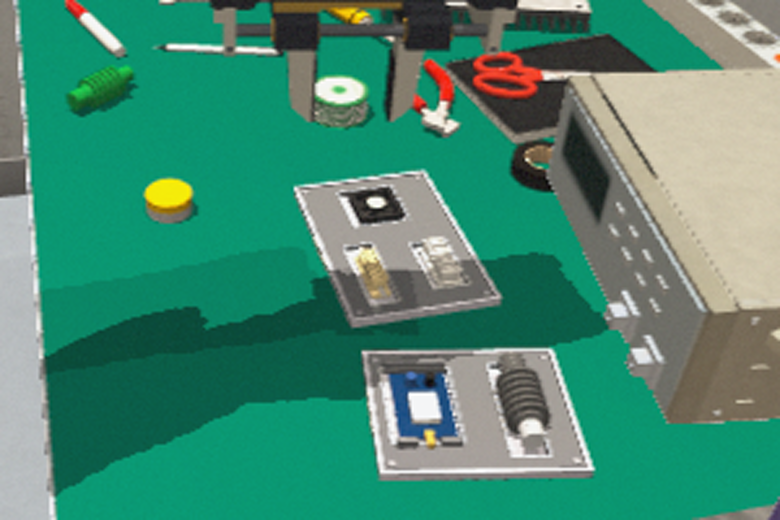

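View pics/z1t.png

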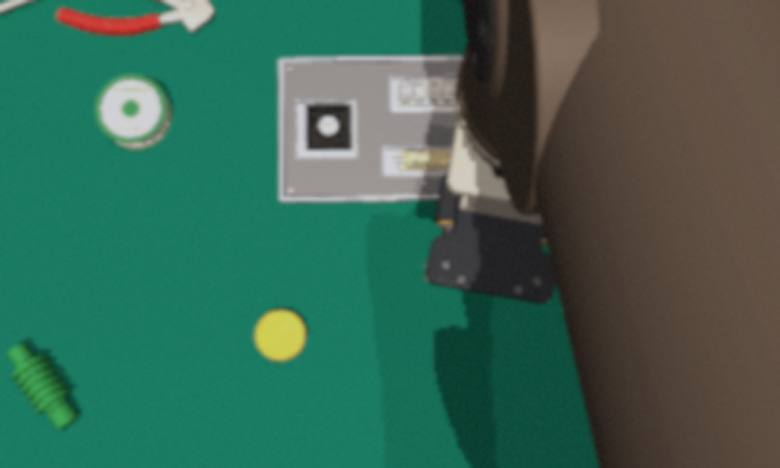

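```bash
python3 - <<'E'
from h import *
i2=optics.camera_info('side');C=np.array([.6264,.0299]);a=np.radians(-10);R=np.array([[np.cos(a),-np.sin(a)],[np.sin(a),np.cos(a)]])
def T(x,y,z):
    p=C+R@np.array([x,y])/1; return np.array([p[0],p[1],z])
for z in (.019,.024): print('mid',z,proj(i2,T(.034,0,z)).round(1),'ends',proj(i2,T(.034,.0385,z)).round(1),proj(i2,T(.034,-.0385,z)).round(1))
for c in ((-.073,.058),(.073,.058),(.073,-.058),(-.073,-.058)): print('pan',c,proj(i2,T(*c,.010)).round(1))
print('board org',proj(i2,T(-.036,0,.003)).round(1))
im=cv2.imread('pics/raw_z1s.png')[255:325,310:420];cv2.imwrite('pics/zz.png',cv2.resize(im,None,fx=7,fy=7,interpolation=2))
# attenuator mid via wrist z1 pinpoint & side
print(tri([ray(i2,(382.7,285.1)),ray(load('z1'),(385.3,285.0),True)]))
for n,p,q in [('fan',(326.6,213.4),(326.8,72.8)),('res',(323.5,238.6),(312.3,153.3)),('term',(351.5,232.5),(365.8,143.8)),('amp',(343.2,284.8),(326.2,277.5))]: print(n,tri([ray(i2,p),ray(load('z1'),q,True)])[0].round(4))
E
```

```text
mid 0.019 [379.4 282.4] ends [375.  267.5] [384.2 298.5]
mid 0.024 [379.9 280.5] ends [375.4 265.6] [384.7 296.6]
pan (-0.073, 0.058) [318.7 264.3]
pan (0.073, 0.058) [391.5 263.3]
pan (0.073, -0.058) [407.6 310. ]
pan (-0.073, -0.058) [325.8 311.5]
board org [341.3 288.7]
(array([0.66341747, 0.01738953, 0.01777242]), [np.float64(0.0004089702855541206), np.float64(0.0004089702855540531)])
fan [ 0.6306  0.2684 -0.0025]
res [ 0.5995  0.1846 -0.0024]
term [0.6611 0.1862 0.0028]
amp [0.5936 0.0388 0.0103]
```

View pics/zz.png

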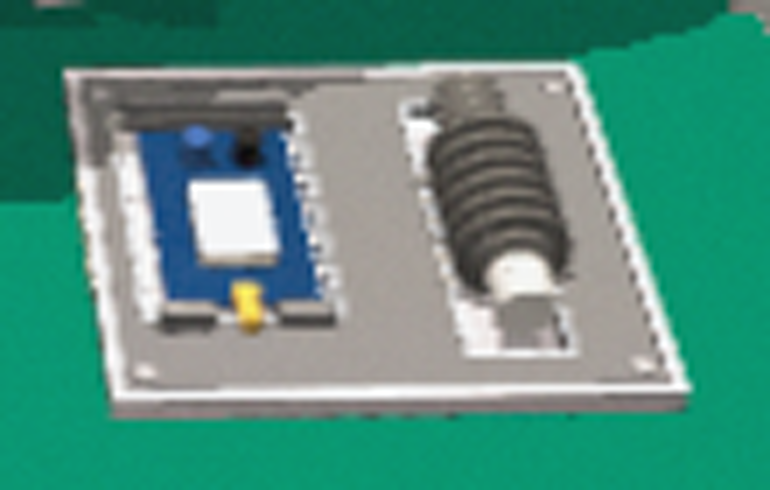

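```bash
python3 - <<'E'
from h import *
rect('z1',load('z1'),.008,.55,.71,.12,.33,.0003,'zl')
im=cv2.imread('pics/raw_z1s.png')[190:260,285:385];cv2.imwrite('pics/zl2.png',cv2.resize(im,None,fx=7,fy=7,interpolation=2))
E
```

```text
(no output)
```

View pics/zl.png

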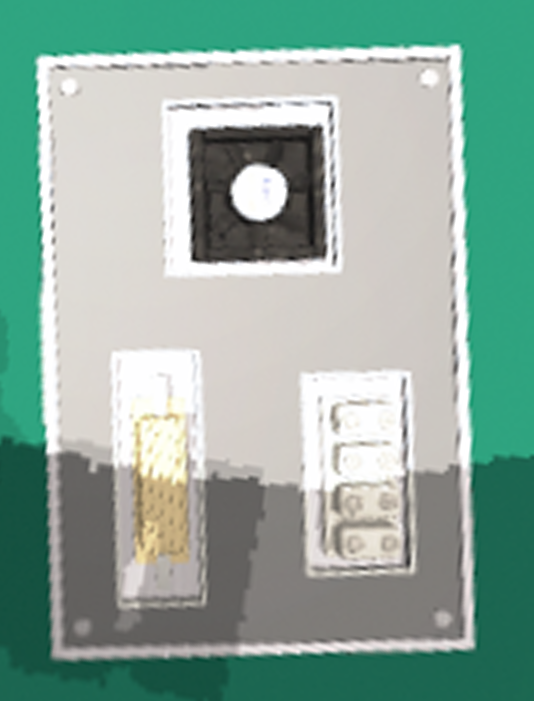

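View pics/zl2.png

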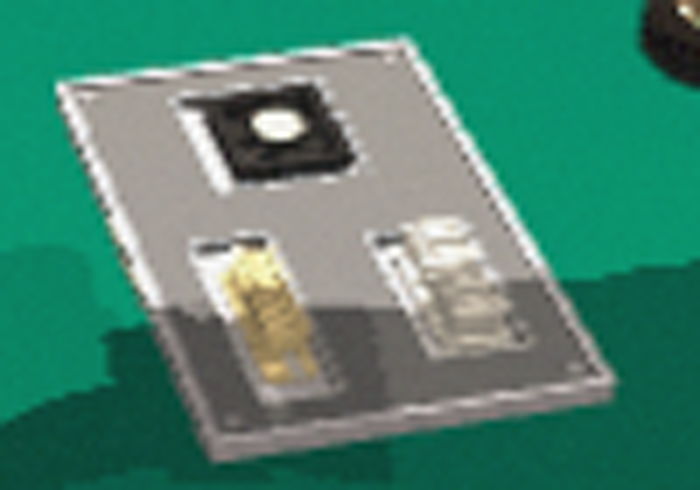

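All five parts lie within their pockets, flat.

```bash
python3 -c "
from cell import arm
print(arm.observe()['clock'],arm.sign_off())"
```

```text
the job is handed in; nothing more can be done
32.8167 None
```

Both kits are made up and the job is handed in at 32.8 s of the 99 s allowed.

- **Wide tray:** the fan, power resistor and terminal strip are in their pockets. They went in that order, before the other two parts.
- **Two-pocket tray:** the amplifier board is in with its gold connector out through the gap in the end stop, then the attenuator in its trough. I set the attenuator in with the gripper tilted 12° so the gripper would clear the instrument behind the tray. I let it go about 2 mm above its seat.

**Last checks:**
- The final wrist and side pictures show all five parts lying flat inside their pockets, with the jaws open and clear above the trays.
- The attenuator's ends measured about ±38.5 mm from the trough centre, so it is centred. Its axis height came out at about 18 mm against the 19 mm expected.
- I never approached the ferrite clamp, flux tin, solder reel or green look-alike. The tin, reel and look-alike show in place in the last pictures, but the ferrite clamp was out of the last top view and I did not look at it again.

**Checks that disagreed:**
- Heights found by the networks for the other four parts scattered from -2.5 to 10 mm against a pocket floor at 3 mm. I judged those seated from their outlines in the pictures instead.
- The top camera's view of the two-pocket tray was blocked by the arm in the final check.
- The fan sits about 2 mm off-centre in its pocket, within its clearance.

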